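# Strip the worn brake pads and reset the caliper piston

## Robot

A 6-joint arm with a two-finger parallel gripper is mounted at the origin on the work surface. World frame = base frame: x ahead of the robot, y to its left, z up, the work surface at z = 0. Lengths are in m, angles in rad, forces in N, time in s.
With the tool pointing down it reaches from about 0.375 to 0.975 m from the base axis. Payload 3.8 kg.
Tool frame: the origin (TCP) lies on the centre line of the jaws, within the pads' length; the fingertips stand 14 mm ahead of it and the grasp point (between the pads) lies 5 mm behind it (bot.finger_overhang is the distance from the TCP to the fingertips, in m); y points along the fingers, x is the direction in which the jaws open and shut, and the axes are right-handed (so a half turn about y gives the same grasp; the last joint's range is limited). The gripper opens to 85 mm and grips with 20 to 120 N. Pads are 22 mm wide; open, the fingers measure 114 mm over their backs; the gripper's body (76 mm by 85 mm) begins 54 mm behind the grasp point. The pads swing forward as they close: fully open they stand 13 mm farther back than shut.
Start: joints at [1.07, 0.264, 1.604, -0, 1.274, -0.037], TCP at [0.302, 0.604, 0.245] pointing down, gripper open.
Joint ranges: [-2.63, 2.63], [-0.94, 2.18], [0.31, 2.57], [-1.31, 4.45], [0, 2.66], [-2.55, 2.55]. Speed limits (rad/s): [2.57, 2.57, 3.14, 3.14, 3.14, 3.14].

## Interface

Orientations are given as a rotation vector (axis times angle).
In Python, from workcell import readout, read_camera, bot, spotter gives the robot as it stands.
- The arm moves only by the tool jog_arm, never from a script. Its argument "increments" is a list of rows, each a list of 7 numbers: the shift along the tool's x, y, z in m, then the turn, a rotation vector about the tool's x, y, z in rad, then the opening, from 0 (shut) to 1 (fully open). A call has 1 to 10 rows; each row shifts and turns the pose as measured when the row begins, along the tool's axes as they then stand; what a row does not reach is not made up. A row lasts 1/8 s, in which the tool goes at most 62.5 mm and 10.7 degrees, less where a joint would pass 70% of its speed; a pose out of reach is approached as far as the arm can. A call with a gripper value outside its range is refused whole. The fingers move at their own pace and stop on an object; "force" is the grip in N (left out, the last holds). Time passes only in rows, so rows that do not move let the fingers close. It gives the time, the measured TCP pose, the force and the opening at its end, in the units of the state.
- readout.read_state(): the state, without advancing time (a new reading comes with each control period).
- read_camera(name): name is "scene" or "top" or "wrist"; returns a dict with "img" (384x512x3 uint8, blue, green, red), "range_z" (384x512 float32, m along the optical axis (not along the pixel's ray), 0 where there is no reading), "fx", "fy", "cx", "cy" (pixels), "world_from_camera" (4x4, takes a point from camera to world coordinates). Camera axes: x right, y down, z forward; pixel columns grow to the right and rows downward; lengths in m; the calibration is good to about 2 mm. A picture is of the moment at which its call begins.
- bot.finish_job(): hands the job in, once; it reports no verdict.
Trained networks look in a picture, given as the dict that the camera call returned (one of the last four; its "shot" number tells which), for a name from the list of things; names that differ only in an ending like _2 or _b are one class to them, and where a whole thing is asked for, a point or a joint stands for the part that bears it (a point fixed in the world has none). Each returns a list of dicts, best first, with "p" (0 to 1); they miss things now and then, are a little off and sometimes report something else, mostly with a low value. They report only what shows in the picture. A call takes as long as a camera call. They do not tell look-alikes from the thing itself.
- spotter.masks_of(picture, thing): "mask" (384x512 bool, what is visible of it) and "location" ([column, row] in pixels, amid what is visible of it).
- spotter.spot_point(picture, thing): "location" ([column, row] in pixels: a listed point, or the origin of a listed thing).
The state is a dict: "time": time; "q": joint angles; "joint_vel": joint speeds; "joint_torque": joint torques, N m; "tool_pos": TCP position; "tcp_rot": TCP orientation; "wrist_force": force on the tool from outside, world axes, zero at the start; "torque": the same for the moment, N m; "width": opening from 0.0 (shut) to 1.0 (fully open).
Only numpy, scipy, OpenCV 4.12 (cv2) and the standard library are available. Lean on these libraries where they do the work, as an engineer would, in place of code of your own. Each camera call takes 0.05 s, during which the arm holds its last target. There are 200 camera calls.

## Task

Get this rear brake ready for its new pads: put every worn pad, both those still in the slots of the pad carrier and any lying on the bench, into the scrap bin. Reset the caliper piston as well: seat the wind-back key in the cross slot of the piston, wind the piston in clockwise until it bottoms, back it off a quarter of a turn with the key, and stand the key upright on its rubber mat again. Leave the spray can, the carton, the spanner and the mug alone.

Things in the scene. Friction and masses are not known exactly. Their poses are not given: they have to be found in the camera images.
- piston (a joint): caliper piston as a screw, rad: 0 = bottomed (wound fully in, hard stop), grows as it is unscrewed, anticlockwise from above; a quarter turn off the bottom is 1.57; starts between 3.0 and 4.6. It rises 6 mm per turn, turns stiffly (0.15 N m) and stays where left. Key and slot have about 0.12 rad of play in all, so the piston follows late when the direction changes.
- piston_face (a point): centre of the piston's upper face, a steel disc of 45 mm diameter facing up out of the iron caliper cylinder held in the vise; 119 mm above the bench when bottomed. In the face is a cross-shaped slot, each arm 9.6 mm wide, 30 mm end to end, 10 mm deep. The point turns with the piston, its x and y along the arms of the cross, z up.
- vise: low blue drill-press vise (fixed), jaws 65 mm high, bed 100 mm wide from x = -60 to 130 mm, a screw and bar reaching to x = 150 mm. It holds a grey iron caliper cylinder (66 mm diameter, casting top 108 mm above the bench, two lugs reaching 51 mm to +y and -y). Origin on the bench under the piston axis.
- carrier: iron brake pad carrier on a steel plate 130 x 170 mm (fixed), 70 mm high, its two arms each side of a gap 92 mm wide. Origin on the bench at its middle. In the arms two facing slots run along its x axis, open at the -x end (x = -35 mm), stopped at x = 55 mm. Between the arms all is free above 34 mm from the bench; outside the -x end, above 25 mm.
- carrier_mouth (a point): middle between the open ends of the carrier's two slots, 50.6 mm above the bench; x, y, z as the carrier's. The slots lie 46 to 55.5 mm either side of it, floors 45.0 mm and roofs 56.2 mm above the bench (11.2 mm for pad ears of 10 mm). A pad leaves only along the slots towards -x; it jams if lifted, rolled or tipped while in them.
- pad_a: worn brake pad, always present, 0.25 kg: steel backplate 88 wide x 46 high x 8 mm, with two ears (10 high, 8 thick, 108 mm over both), black lining 84 x 40 x 6 mm on one face; 14 mm thick in all. Origin mid-solid; x = thickness, from backplate to lining, y = width, z = height. Starts upright (z up) in the carrier's slots, 50 mm above the bench, x = -5 mm from its middle, lining to +x.
- pad_b: may be absent; like pad_a. Starts upright in the same slots behind pad_a, at x = +43 mm from the carrier's middle, its lining (and x axis) to the carrier's -x, 34 mm of gap to pad_a, which must come out first. Upright pads stand a little loose and may lean up to about 0.15 rad until gripped across their 14 mm thickness.
- pad_c: may be absent; like pad_a. Starts lying flat on the bench, lining (x axis) up, origin 7 mm above the bench; can be gripped across its 46 mm height.
- pad_d: may be absent; like pad_a. Starts lying flat on the bench, lining (x axis) up, origin 7 mm above the bench; can be gripped across its 46 mm height.
- key: steel wind-back key, 52 mm tall, 0.22 kg, upright on the mat. Origin: centre of the underside, z up. Foot: cross of two bars 30 x 8 mm along x and y, 9 mm high, end bevelled 1 mm; flange 40 mm diameter from 9 to 14 mm; stem; square head 22 x 22 mm from 22 to 52 mm, flats square to x and y. Fits the slot four ways; seated, the flange rests on the piston face.
- key_mat: black rubber mat (fixed), 100 x 100 x 4 mm, where the key starts and ends; origin at the centre of its underside.
- scrap_bin: open grey steel box (fixed), 220 (its x) x 180 (its y) x 90 mm high, walls 4 mm; origin at the centre of its underside.
- spray_can: bystander: spray can, 66 mm diameter, 200 mm tall, standing.
- pad_carton: bystander: cardboard carton of new pads, 80 x 130 x 55 mm.
- spanner: bystander: steel spanner, 200 mm long, lying on the bench.
- mug: bystander: white mug, 82 mm diameter, 92 mm tall, handle at the side.
Things that resemble listed ones, but are neither listed nor needed, are in the scene too. Several things have the shape of the key; the one meant has the colours described above.

How it is judged:
On the way, in this order (a step that is already met when the one before it is completed fails the run):
1. the wind-back key is seated in the cross slot of the piston (horizontal distance between key and piston_face below 0.005 m and z of key in the frame of piston_face below -0.005 m and angle between key's own z axis and vertical below 0.15 rad), for 0.2 s.
2. the piston is wound in with the key until it bottoms (within 0.06 rad) (all of step 1 and value of joint piston below 0.06 rad), for 0.2 s.
3. the piston is backed off a quarter turn with the key (1.57 rad, within 0.22) (all of step 1 and value of joint piston between 1.35 and 1.79 rad), for 0.3 s.
At the end, for the whole second after the job is handed in: Every worn pad present lies in the scrap bin below its rim; the piston stands a quarter turn (1.57 rad, within 0.22) off its bottom; the key stands upright on its rubber mat, origin on the mat (x of pad_a in the frame of scrap_bin between -0.105 and 0.105 m and y of pad_a in the frame of scrap_bin between -0.085 and 0.085 m and height (world z) of each of pad_a, pad_b, pad_c, pad_d below 0.085 m and x of pad_b in the frame of scrap_bin between -0.105 and 0.105 m and y of pad_b in the frame of scrap_bin between -0.085 and 0.085 m and x of pad_c in the frame of scrap_bin between -0.105 and 0.105 m and y of pad_c in the frame of scrap_bin between -0.085 and 0.085 m and x of pad_d in the frame of scrap_bin between -0.105 and 0.105 m and y of pad_d in the frame of scrap_bin between -0.085 and 0.085 m and value of joint piston between 1.35 and 1.79 rad and x of key in the frame of key_mat between -0.05 and 0.05 m and y of key in the frame of key_mat between -0.05 and 0.05 m and height (world z) of key below 0.01 m and angle between key's own z axis and vertical below 0.15 rad and linear speed of key below 0.02 m/s); the robot touches nothing.
It fails at once if a bystander (spray can, carton, spanner, mug) is moved by more than 30 mm or tipped over (distance of any of spray_can, pad_carton, spanner, mug from where it was at the start of the episode above 0.03 m or angle between any of spray_can, pad_carton, mug's own z axis and vertical above 0.5 rad).
Of pad_b, pad_c, pad_d only 2 to 3 are there at a start; the rules pass over those that are not, and their reading is None.
At some moment in a run one of pad_c, pad_d may be knocked a few centimetres aside while the robot is not near it.
Once in a run the grip may slacken for a moment while it holds something.
It also fails if it takes over 210 s, if anything falls off the work surface, if the arm or the gripper's body presses on something with over 40 N, if the wrist force passes 120 N, or if a joint passes its speed limit or range.

## Working session

There is one attempt and no reset: what is moved stays moved. The work goes in short steps, Python scripts to look and compute and a tool call to move; the robot and the scene stay as the last step left them, time stands still between calls to the robot, and variables do not carry over. Pictures are saved under pics/ and viewed, about 12 in all and at most 16, crops included, and the job is handed in when it is done.

Besides the shell and the picture viewer there is one more tool, called after "Emit:" by a JSON object that holds its "fn" and its "kwargs", one argument or row to a line. jog_arm: Moves the arm, as the interface text tells. Its arguments: {"type":"object","properties":{"increments":{"type":"array"},"force":{"type":"number"}},"required":["increments"]}

```bash
mkdir -p pics; ls; cat > h.py <<'E'
import numpy as np, cv2
from scipy.spatial.transform import Rotation as R
from workcell import readout, read_camera, bot, spotter
def ray(c,u,v):
    T=c["world_from_camera"]; d=T[:3,:3]@np.array([(u-c["cx"])/c["fx"],(v-c["cy"])/c["fy"],1.]); return T[:3,3],d
def at_z(c,u,v,z):
    o,d=ray(c,u,v); return o+d*(z-o[2])/d[2]
def cloud(c):
    h,w=c["range_z"].shape; u,v=np.meshgrid(np.arange(w),np.arange(h)); z=c["range_z"]
    P=np.stack([(u-c["cx"])/c["fx"]*z,(v-c["cy"])/c["fy"]*z,z],-1); T=c["world_from_camera"]
    Q=P@T[:3,:3].T+T[:3,3]; Q[z==0]=np.nan; return Q
def proj(c,p):
    T=c["world_from_camera"]; q=T[:3,:3].T@(np.asarray(p)-T[:3,3]); return q[0]/q[2]*c["fx"]+c["cx"],q[1]/q[2]*c["fy"]+c["cy"]
def st():
    s=readout.read_state(); Rm=R.from_rotvec(s["tcp_rot"]).as_matrix()
    print("t",round(s["time"],2),"pos",np.round(s["tool_pos"],4),"x",np.round(Rm[:,0],3),"y",np.round(Rm[:,1],3),"z",np.round(Rm[:,2],3),"w",round(s["width"],3),"q",np.round(s["q"],2),"F",np.round(s["wrist_force"],1)); return s,Rm
E
python3 - <<'E'
from h import *
s,Rm=st()
print(s)
for n in ["top","scene"]:
    c=read_camera(n); cv2.imwrite(f"pics/{n}0.png",cv2.resize(c["img"],(800,600)))
    Q=cloud(c); print(n,c["fx"],np.round(c["world_from_camera"],3).tolist())
    for t in ["vise","carrier","pad_a","pad_c","key","key_mat","scrap_bin","spray_can","pad_carton","spanner","mug"]:
        for d in spotter.masks_of(c,t):
            if d["p"]<.3: continue
            m=d["mask"]; print(t,round(d["p"],2),np.round(d["location"]),m.sum(),np.round(np.nanmedian(Q[m],0),3), np.round(np.nanmax(Q[m][:,2]),3))
    for t in ["piston_face","carrier_mouth","key","key_mat","scrap_bin","pad_a"]:
        for d in spotter.spot_point(c,t): print("pt",t,round(d["p"],2),np.round(d["location"],1))
E
```

```text
pics
t 0.0 pos [0.3016 0.6031 0.2439] x [ 0.447  0.894 -0.002] y [-0.001 -0.002 -1.   ] z [-0.894  0.447  0.   ] w 1.003 q [ 1.07  0.26  1.61 -0.    1.27 -0.04] F [ 0.1  0.6 -1. ]
{'time': 0.0, 'q': array([ 1.07008854e+00,  2.64792725e-01,  1.60543403e+00, -4.17187195e-05,
        1.27366814e+00, -3.68940797e-02]), 'joint_vel': array([-0.00064278,  0.00070486,  0.00018091, -0.00111294, -0.00016279,
        0.00062975]), 'joint_torque': array([-1.28082531e-03, -5.15128005e+01, -3.67308497e+01, -3.42205085e-04,
        1.31091071e-02, -2.94793028e-05]), 'tool_pos': array([0.3016336 , 0.60305121, 0.2439029 ]), 'tcp_rot': array([-1.39480991, -0.85967463,  0.8629223 ]), 'wrist_force': array([ 0.08563462,  0.57120833, -0.95039479]), 'torque': array([ 0.00834468, -0.0037219 ,  0.05583423]), 'width': 1.003456476875385}
top 443.44103293881113 [[-0.017, -0.981, 0.192, 0.304], [-1.0, 0.013, -0.024, 0.024], [0.021, -0.193, -0.981, 1.261], [0.0, 0.0, 0.0, 1.0]]
vise 0.83 [253. 156.] 2665 [ 0.648 -0.012  0.061] 0.128
carrier 0.58 [178. 162.] 2289 [0.624 0.194 0.026] 0.077
pad_a 0.96 [175. 233.] 55
[... 2251 characters left out ...]
28 -0.11   0.023] 0.056
key_mat 0.6 [195. 239.] 619 [ 0.42  -0.21   0.004] 0.015
scrap_bin 0.87 [181. 300.] 6017 [ 0.535 -0.396  0.007] 0.095
spray_can 0.98 [342. 129.] 851 [0.634 0.399 0.131] 0.205
pad_carton 0.68 [291. 133.] 769 [0.436 0.391 0.053] 0.062
spanner 0.74 [253. 279.] 272 [ 0.658 -0.221  0.008] 0.013
mug 0.89 [258. 308.] 1086 [ 0.747 -0.294  0.046] 0.097
pt piston_face 0.58 [280. 207.]
pt key 0.71 [172. 216.]
pt key 0.57 [211.9 215.7]
pt key 0.5 [191.3 205.8]
pt key 0.45 [151.2 248.8]
pt key 0.25 [183.4 307.5]
pt key_mat 0.61 [192.2 235.7]
pt scrap_bin 0.74 [183.9 305.5]
pt pad_a 0.8 [267.1 163.2]
pt pad_a 0.7 [323.1 182.2]
pt pad_a 0.63 [306.9 181.1]
pt pad_a 0.15 [252.1 280.6]
```

View top.

View pics/top0.png

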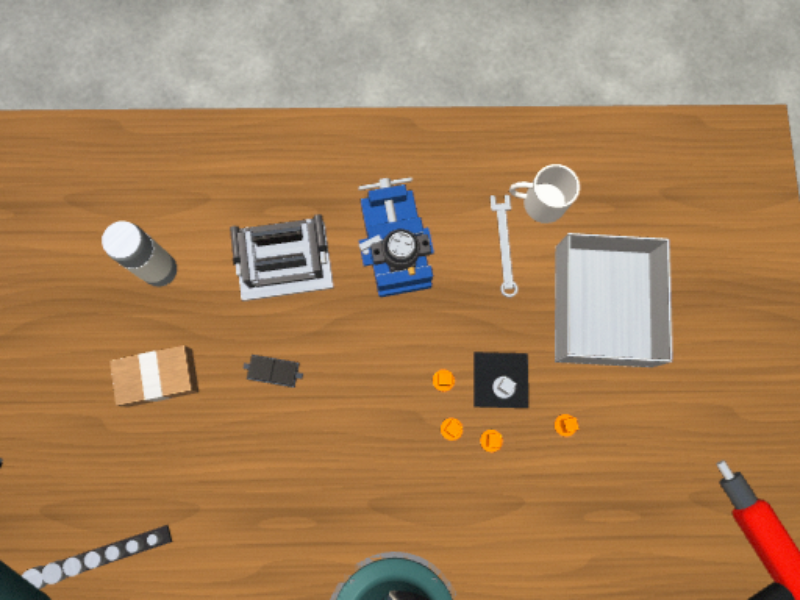

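View pics/scene0.png

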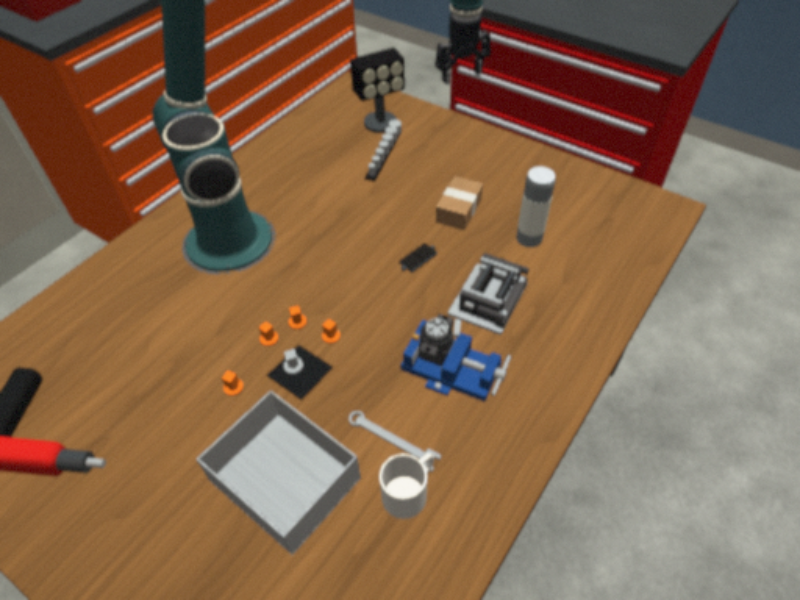

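```bash
cat >> h.py <<'E'
def plan(wps,w,step=.05,turn=.16):
    """wps: list of (x,y,z,yaw,[step]); prints rows from measured pose, tool assumed vertical after (tilt corrected)"""
    s=readout.read_state(); p=np.array(s["tool_pos"]); Rm=R.from_rotvec(s["tcp_rot"])
    rows=[]
    for wp in wps:
        yaw=wp[3]; stp=wp[4] if len(wp)>4 else step; c,sn=np.cos(yaw),np.sin(yaw)
        Rt=R.from_matrix(np.array([[c,0,-sn],[sn,0,c],[0,-1,0]]))
        t=np.array(wp[:3]); rv=(Rm.inv()*Rt).as_rotvec()
        n=int(max(1,np.ceil(np.linalg.norm(t-p)/stp-.05),np.ceil(np.linalg.norm(rv)/turn-.05)))
        d=(t-p)/n
        for i in range(n):
            rows.append([*np.round(Rm.inv().apply(d),4).tolist(),*np.round(rv/n,3).tolist(),w]); Rm=Rm*R.from_rotvec(rv/n)
        p=t
    for i in range(0,len(rows),10): print("["+",".join("["+",".join(f"{x:g}" for x in r)+"]" for r in rows[i:i+10])+"]")
E
sed -i 's/c,0,-sn\],\[sn,0,c\]/c,0,-sn],[sn,0,c]/' h.py
python3 - <<'E'
from h import *
plan([(0.43,0.33,0.28,0.6),(0.45,-0.10,0.28,0),(0.40,-0.20,0.24,0)],1)
E
```

```text
[[-0.0268,-0.005,-0.0338,-0,0.072,-0,1],[-0.0243,-0.005,-0.0357,-0,0.072,-0,1],[-0.0216,-0.005,-0.0374,-0,0.072,-0,1],[-0.0189,-0.005,-0.0388,-0,0.072,-0,1],[-0.016,-0.005,-0.0401,-0,0.072,-0,1],[-0.0131,-0.005,-0.0411,-0,0.072,-0,1],[-0.01,-0.005,-0.042,-0,0.072,-0,1],[-0.0251,-0,-0.0407,-0,0.067,-0,1],[-0.0224,-0,-0.0423,-0,0.067,-0,1],[-0.0195,-0,-0.0437,-0,0.067,-0,1]]
[[-0.0166,-0,-0.0449,-0,0.067,-0,1],[-0.0135,-0,-0.0459,-0,0.067,-0,1],[-0.0104,-0,-0.0467,-0,0.067,-0,1],[-0.0073,-0,-0.0473,-0,0.067,-0,1],[-0.0041,-0,-0.0476,-0,0.067,-0,1],[-0.001,-0,-0.0478,-0,0.067,-0,1],[-0.0167,0.0133,-0.0333,-0,-0,-0,1],[-0.0167,0.0133,-0.0333,-0,-0,-0,1],[-0.0167,0.0133,-0.0333,-0,-0,-0,1]]
```

Emit:
{"fn": "jog_arm", "kwargs": {
  "increments": [
    [-0.027,-0.005,-0.034,0,0.072,0,1],
    [-0.024,-0.005,-0.036,0,0.072,0,1],
    [-0.022,-0.005,-0.037,0,0.072,0,1],
    [-0.019,-0.005,-0.039,0,0.072,0,1],
    [-0.016,-0.005,-0.04,0,0.072,0,1],
    [-0.013,-0.005,-0.041,0,0.072,0,1],
    [-0.01,-0.005,-0.042,0,0.072,0,1],
    [-0.025,0,-0.041,0,0.067,0,1],
    [-0.022,0,-0.042,0,0.067,0,1],
    [-0.02,0,-0.044,0,0.067,0,1]
  ]
}}

```text
time: 3.05
tool_pos: [0.4378, 0.1764, 0.2821]
tcp_rot: [-1.549, -0.306, 0.298]
wrist_force: [-0.1, 0.2, -0.2]
width: 1.0
```

Emit:
{"fn": "jog_arm", "kwargs": {
  "increments": [
    [-0.017,0,-0.045,0,0.067,0,1],
    [-0.014,0,-0.046,0,0.067,0,1],
    [-0.01,0,-0.047,0,0.067,0,1],
    [-0.007,0,-0.047,0,0.067,0,1],
    [-0.004,0,-0.048,0,0.067,0,1],
    [-0.001,0,-0.048,0,0.067,0,1],
    [-0.017,0.013,-0.033,0,0,0,1],
    [-0.017,0.013,-0.033,0,0,0,1],
    [-0.017,0.013,-0.033,0,0,0,1],
    [0,0,0,0,0,0,1]
  ]
}}

```text
time: 4.3
tool_pos: [0.3895, -0.2246, 0.2445]
tcp_rot: [-1.571, 0.016, -0.04]
wrist_force: [0.4, 0.6, 0.3]
width: 0.998
```

```bash
python3 - <<'E'
from h import *
s,Rm=st()
c=read_camera("wrist"); cv2.imwrite("pics/w1.png",c["img"])
T=c["world_from_camera"]; print("cam in tool", np.round(Rm.T@(T[:3,3]-s["tool_pos"]),3), np.round(Rm.T@T[:3,:3],3).tolist(), c["fx"])
Q=cloud(c)
for t in ["key","key_mat"]:
    for d in spotter.masks_of(c,t):
        m=d["mask"]; print(t,round(d["p"],2),np.round(d["location"]),m.sum(),np.round(np.nanmedian(Q[m],0),4), np.round(np.nanmax(Q[m][:,2]),4))
    for d in spotter.spot_point(c,t): print("pt",t,round(d["p"],2),np.round(d["location"],1),at_z(c,*d["location"],.004))
E
```

```text
t 4.3 pos [ 0.3895 -0.2246  0.2445] x [ 0.999 -0.036  0.015] y [ 0.015 -0.001 -1.   ] z [ 0.036  0.999 -0.   ] w 0.998 q [-0.58 -0.18  2.07  0.01  1.24 -0.55] F [0.4 0.6 0.3]
cam in tool [-0.    -0.128  0.068] [[1.0, -0.0, 0.0], [-0.0, -0.267, 0.964], [-0.0, -0.964, -0.267]] 269.6797174274658
key 0.94 [194.  77.] 946 [ 0.3272 -0.1103  0.036 ] 0.0532
key 0.76 [258. 150.] 748 [ 0.3943 -0.1992  0.0378] 0.0576
key 0.72 [186. 134.] 794 [ 0.3066 -0.1757  0.0403] 0.0531
key 0.6 [270.  63.] 899 [ 0.4081 -0.0997  0.0474] 0.0529
key 0.58 [213. 231.] 681 [ 0.329  -0.3036  0.0338] 0.0537
pt key 0.95 [216.1 225.3] [ 0.32726272 -0.30980876  0.004     ]
pt key 0.91 [260.8 150.7] [ 0.39645023 -0.20332943  0.004     ]
pt key 0.87 [196.7  79.9] [ 0.31826237 -0.11078397  0.004     ]
pt key 0.69 [189.3 132.2] [ 0.30213263 -0.17516706  0.004     ]
pt key 0.69 [269.9  66.8] [ 0.4114653  -0.09860408  0.004     ]
pt key 0.35 [266.4 148.1] [ 0.40417253 -0.20009863  0.004     ]
key_mat 0.96 [273. 143.] 4631 [ 0.4164 -0.1948  0.0031] 0.0557
pt key_mat 0.62 [269.  149.3] [ 0.40766204 -0.20185514  0.004     ]
pt key_mat 0.16 [501.5 211.1] [ 0.74699941 -0.30522024  0.004     ]
```

```bash
cat >> h.py <<'E'
def rect(P):
    (cx,cy),(w,h),a=cv2.minAreaRect((P[:,:2]*1000).astype(np.float32)); return cx/1e3,cy/1e3,w,h,a
def crop(c,u,v,r,k,name):
    im=c["img"][max(0,int(v-r)):int(v+r),max(0,int(u-r)):int(u+r)]; cv2.imwrite(name,cv2.resize(im,None,fx=k,fy=k,interpolation=cv2.INTER_CUBIC))
E
python3 - <<'E'
from h import *
c=read_camera("wrist"); crop(c,258,150,50,6,"pics/w2.png"); Q=cloud(c)
z=Q[...,2]; n=np.hypot(Q[...,0]-.395,Q[...,1]+.2)<.03
print(np.histogram(z[n],bins=np.arange(0,.07,.004)))
P=Q[n&(z>.049)]; print(len(P),np.round(P.mean(0),4),rect(P))
E
```

```text
(array([714,  91,   0,  39, 276,   0,   2,   7,   7,  11,   5,   9,   7,
       314,  26,   0,   0]), array([0.   , 0.004, 0.008, 0.012, 0.016, 0.02 , 0.024, 0.028, 0.032,
       0.036, 0.04 , 0.044, 0.048, 0.052, 0.056, 0.06 , 0.064, 0.068]))
17520 [ 0.3942 -0.2076  0.3167] (0.39516888427734376, -0.2031331024169922, 27.754966735839844, 58.50530242919922, 80.34552001953125)
```

View pics/w2.png

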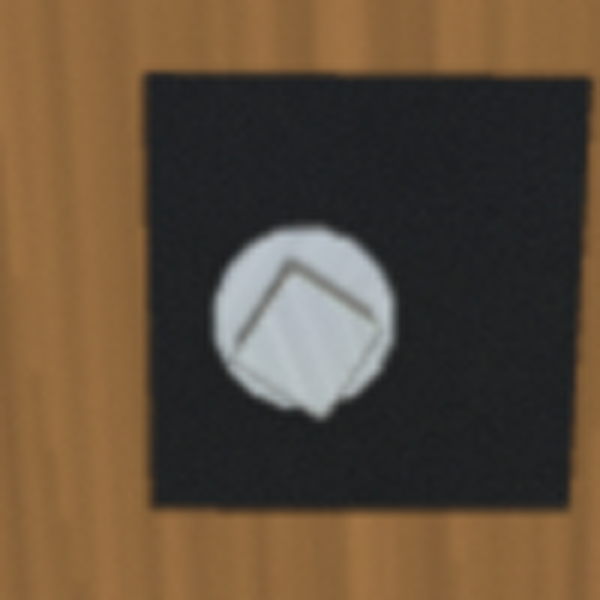

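```bash
python3 - <<'E'
from h import *
c=read_camera("wrist"); Q=cloud(c)
z=Q[...,2]; n=np.hypot(Q[...,0]-.395,Q[...,1]+.2)<.03
P=Q[n&(z>.049)&(z<.065)]; print(len(P),np.round(np.median(P,0),4),rect(P))
P=Q[n&(z>.012)&(z<.022)]; print(len(P),cv2.minEnclosingCircle((P[:,:2]*1000).astype(np.float32)))
# flange circle at z=.018 & top quad from picture (crop 6x, origin 208,100)
q=[at_z(c,208+x/6,100+y/6,.056) for x,y in [(235,345),(292,262),(378,323),(322,418)]]
print(np.round(q,4).tolist(), np.round(np.mean(q,0),4))
for i in range(4):
    d=q[(i+1)%4]-q[i]; print(np.hypot(*d[:2]),np.degrees(np.arctan2(d[1],d[0])))
q=[at_z(c,208+x/6,100+y/6,.018) for x,y in [(212,317),(397,317)]]; print(np.mean(q,0))
E
```

```text
348 [ 0.3955 -0.2028  0.055 ] (0.3955104064941406, -0.20337045288085936, 22.061731338500977, 22.16002082824707, 54.587608337402344)
312 ((395.4336242675781, -203.08509826660156), 19.7785587310791)
[[0.3821, -0.2028, 0.056], [0.3938, -0.187, 0.056], [0.4103, -0.1994, 0.056], [0.3988, -0.218, 0.056]] [ 0.3963 -0.2018  0.056 ]
0.019711049881354498 53.381199180822776
0.02066426693894561 -36.963275222236696
0.02188885591919672 -121.8141148680244
0.022607061431730704 137.73265062336685
[ 0.39649532 -0.20285376  0.018     ]
```

```bash
python3 - <<'E'
from h import *
plan([(0.630,-0.045,0.31,0)],1)
E
```

```text
[[0.0334,-0.0086,0.0264,0,-0.004,0.003,1],[0.0335,-0.0086,0.0263,0,-0.004,0.003,1],[0.0336,-0.0087,0.0261,0,-0.004,0.003,1],[0.0337,-0.0088,0.026,0,-0.004,0.003,1],[0.0337,-0.0089,0.0258,0,-0.004,0.003,1],[0.0338,-0.009,0.0257,0,-0.004,0.003,1],[0.0339,-0.009,0.0255,0,-0.004,0.003,1]]
```

Emit:
{"fn": "jog_arm", "kwargs": {
  "increments": [
    [0.034,-0.009,0.026,0,-0.005,0.003,1],
    [0.034,-0.009,0.026,0,-0.005,0.003,1],
    [0.034,-0.009,0.026,0,-0.005,0.003,1],
    [0.034,-0.009,0.026,0,-0.005,0.003,1],
    [0.034,-0.009,0.026,0,-0.005,0.003,1],
    [0.034,-0.009,0.026,0,-0.004,0.003,1],
    [0.034,-0.009,0.026,0,-0.004,0.003,1],
    [0,0,0,0,0,0,1]
  ]
}}

```text
time: 5.65
tool_pos: [0.6416, -0.0309, 0.3148]
tcp_rot: [-1.574, -0.011, 0.009]
wrist_force: [0.8, -0.9, -0.7]
width: 0.998
```

```bash
python3 - <<'E'
from h import *
s,Rm=st()
c=read_camera("wrist"); Q=cloud(c); z=Q[...,2]
u,v=proj(c,(.633,-.02,.12)); print(u,v); crop(c,u,v,50,6,"pics/w3.png")
n=np.hypot(Q[...,0]-.633,Q[...,1]+.02)<.028
print(np.histogram(z[n],bins=np.arange(.1,.14,.002)))
P=Q[n&(z>.1155)&(z<.13)]; print(len(P),np.round(np.median(P,0),4),cv2.minEnclosingCircle((P[:,:2]*1000).astype(np.float32)))
print([ (round(d["p"],2),np.round(at_z(c,*d["location"],.122),4)) for d in spotter.spot_point(c,"piston_face")])
E
```

```text
t 5.65 pos [ 0.6416 -0.0309  0.3148] x [1.    0.013 0.001] y [ 0.001 -0.003 -1.   ] z [-0.013  1.    -0.003] w 0.998 q [-0.09  0.17  1.59 -0.    1.38 -0.1 ] F [ 0.8 -0.9 -0.7]
251.87023368702262 163.81294369231858
(array([  0,   0,   0,  35,  54, 486, 342,  28,  20,  26, 314, 272,   6,
         0,   0,   0,   0,   0,   0,   0]), array([0.1  , 0.102, 0.104, 0.106, 0.108, 0.11 , 0.112, 0.114, 0.116,
       0.118, 0.12 , 0.122, 0.124, 0.126, 0.128, 0.13 , 0.132, 0.134,
       0.136, 0.138, 0.14 ]))
645 [ 0.6321 -0.0202  0.1219] ((632.5811767578125, -20.638507843017578), 22.43691062927246)
[(0.72, array([ 0.6306, -0.0193,  0.122 ]))]
```

View pics/w3.png

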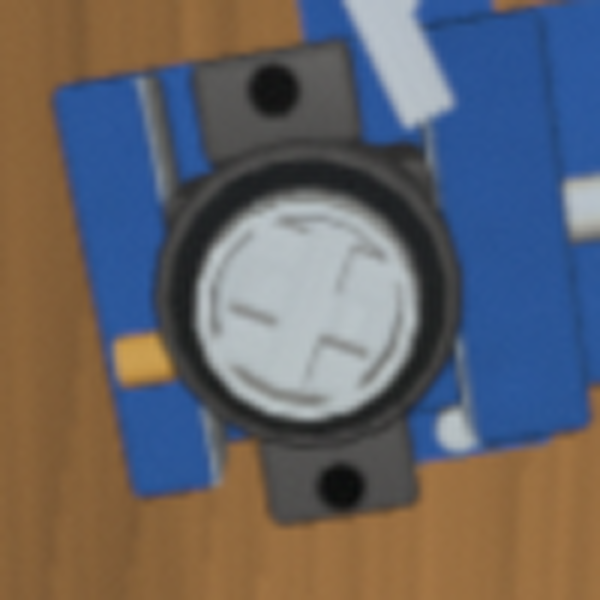

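```bash
python3 - <<'E'
from h import *
c=read_camera("wrist"); Q=cloud(c); z=Q[...,2]
d=Q[...,:2]-[.6326,-.0206]; r=np.hypot(d[...,0],d[...,1]); th=np.arctan2(d[...,1],d[...,0])
for lo in (.117,.1155):
    m=(r<.0145)&(z<lo); w=r[m]**1
    print(m.sum(), np.degrees(np.angle((w*np.exp(4j*th[m])).sum()))/4, np.round(np.mean(Q[m],0),4))
# model fit
from scipy.optimize import minimize
m=(r<.021); D=d[m]; low=(z[m]<.117)
def cost(p):
    e=D-p[:2]; ca,sa=np.cos(p[2]),np.sin(p[2]); x=np.abs(ca*e[:,0]+sa*e[:,1]); y=np.abs(-sa*e[:,0]+ca*e[:,1])
    s=lambda t:1/(1+np.exp(-t/.0004))
    a=s(.0048-y)*s(.015-x); b=s(.0048-x)*s(.015-y); f=1-(1-a)*(1-b); return ((f-low)**2).sum()
best=min((minimize(cost,[0,0,a],method="Nelder-Mead",options=dict(initial_simplex=[[0,0,a],[.002,0,a],[0,.002,a],[0,0,a+.1]])) for a in np.radians(range(-45,45,15))),key=lambda r:r.fun)
print(best.x[:2]*1e3,np.degrees(best.x[2]),best.fun,m.sum())
s,Rm=st(); plan([(.43,-.18,.24,-.6),(.3955,-.2033,.10,-.618)],1)
E
```

```text
291 -18.88939319944082 [ 0.6327 -0.021   0.1122]
285 -19.045958985749195 [ 0.6327 -0.0209  0.1121]
[ -6.7641227  -20.98712845] -17.841768130518147 404.32070104260333 13229
t 5.8 pos [ 0.6387 -0.0335  0.3138] x [ 1.     0.01  -0.002] y [-0.002 -0.004 -1.   ] z [-0.01   1.    -0.004] w 1.007 q [-0.09  0.17  1.6  -0.    1.38 -0.1 ] F [-0.2  0.2  0.6]
[[-0.035,0.0125,-0.024,0.001,0.102,-0,1],[-0.0324,0.0124,-0.0275,0.001,0.102,-0,1],[-0.0294,0.0124,-0.0306,0.001,0.102,-0,1],[-0.0262,0.0124,-0.0335,0.001,0.102,-0,1],[-0.0226,0.0124,-0.0359,0.001,0.102,-0,1],[-0.0189,0.0123,-0.0381,0.001,0.102,-0,1],[-0.0051,0.0467,-0.0129,-0,0.006,-0,1],[-0.005,0.0467,-0.0129,-0,0.006,-0,1],[-0.005,0.0467,-0.013,-0,0.006,-0,1]]
```

```bash
python3 - <<'E'
from h import *
plan([(.43,-.18,.24,.9),(.3955,-.2033,.10,.953)],.6)
E
```

```text
[[-0.035,0.0125,-0.024,0,-0.148,-0.001,0.6],[-0.0382,0.0124,-0.0186,0,-0.148,-0.001,0.6],[-0.0405,0.0124,-0.0128,0,-0.148,-0.001,0.6],[-0.042,0.0124,-0.0066,0,-0.148,-0.001,0.6],[-0.0425,0.0124,-0.0004,0,-0.148,-0.001,0.6],[-0.0421,0.0123,0.0059,0,-0.148,-0.001,0.6],[-0.0132,0.0467,0.0042,0,-0.018,-0,0.6],[-0.0132,0.0467,0.0044,0,-0.018,-0,0.6],[-0.0131,0.0467,0.0046,0,-0.018,-0,0.6]]
```

Emit:
{"fn": "jog_arm", "kwargs": {
  "increments": [
    [-0.035,0.012,-0.024,0,-0.148,0,0.6],
    [-0.038,0.012,-0.019,0,-0.148,0,0.6],
    [-0.04,0.012,-0.013,0,-0.148,0,0.6],
    [-0.042,0.012,-0.007,0,-0.148,0,0.6],
    [-0.042,0.012,0,0,-0.148,0,0.6],
    [-0.042,0.012,0.006,0,-0.148,0,0.6],
    [-0.013,0.035,0.004,0,-0.018,0,0.6],
    [-0.013,0.035,0.004,0,-0.018,0,0.6],
    [-0.013,0.03,0.004,0,-0.018,0,0.6],
    [0,0,0,0,0,0,0.6]
  ]
}}

```text
time: 7.05
tool_pos: [0.3794, -0.2152, 0.1373]
tcp_rot: [-1.44, -0.754, 0.763]
wrist_force: [-0.7, 0.1, 0.3]
width: 0.602
```

```bash
python3 - <<'E'
from h import *
s,Rm=st(); print(np.arctan2(Rm[1,0],Rm[0,0]))
plan([(.3955,-.2033,.085,.953,.03)],.6)
E
```

```text
t 7.05 pos [ 0.3794 -0.2152  0.1373] x [ 0.564  0.826 -0.008] y [-0.003 -0.007 -1.   ] z [-0.826  0.564 -0.002] w 0.602 q [-0.57 -0.1   2.21 -0.01  1.03 -1.53] F [-0.7  0.1  0.3]
0.9721370545248681
[[0.0096,0.0261,-0.0033,0.001,0.01,-0.004,0.6],[0.0096,0.0261,-0.0032,0.001,0.01,-0.004,0.6]]
```

Emit:
{"fn": "jog_arm", "kwargs": {
  "increments": [
    [0.01,0.02,-0.003,0.001,0.01,-0.004,0.6],
    [0.01,0.02,-0.003,0.001,0.01,-0.004,0.6],
    [0,0,0,0,0,0,0.6],
    [0,0,0,0,0,0,0.6]
  ]
}}

```text
time: 7.55
tool_pos: [0.3985, -0.2042, 0.1025]
tcp_rot: [-1.449, -0.744, 0.736]
wrist_force: [-0.5, 0.2, 0.1]
width: 0.598
```

```bash
python3 - <<'E'
from h import *
s,Rm=st(); print(np.arctan2(Rm[1,0],Rm[0,0]))
c=read_camera("wrist"); Q=cloud(c); z=Q[...,2]; n=np.hypot(Q[...,0]-.395,Q[...,1]+.2)<.03
P=Q[n&(z>.05)&(z<.06)]; print(len(P), rect(P) if len(P) else '')
s,Rm=st();plan([(.3955,-.2033,.075,.953,.03)],.6)
E
```

```text
t 7.55 pos [ 0.3985 -0.2042  0.1025] x [0.584 0.812 0.002] y [ 0.008 -0.004 -1.   ] z [-0.812  0.584 -0.009] w 0.598 q [-0.53 -0.04  2.22  0.    0.95 -1.48] F [-0.5  0.2  0.1]
0.9477495977458774
1000 (0.39550802612304686, -0.20321401977539064, 21.934925079345703, 22.427404403686523, 54.32731628417969)
t 7.6 pos [ 0.3985 -0.2042  0.1025] x [0.584 0.812 0.002] y [ 0.008 -0.004 -1.   ] z [-0.812  0.584 -0.009] w 0.601 q [-0.53 -0.04  2.22  0.    0.95 -1.48] F [-0.1 -0.1  1.2]
[[-0.0011,0.0275,0.0032,0.009,-0.005,0.002,0.6]]
```

Emit:
{"fn": "jog_arm", "kwargs": {
  "increments": [
    [-0.001,0.02,0.003,0.004,0,0.001,0.6],
    [0,0.018,0,0.004,0,0.001,0.6],
    [0,0,0,0,0,0,0.6],
    [0,0,0,0,0,0,0.6]
  ]
}}

```text
time: 8.1
tool_pos: [0.3983, -0.2055, 0.0674]
tcp_rot: [-1.449, -0.742, 0.737]
wrist_force: [-0.0, -0.4, -0.4]
width: 0.601
```

```bash
python3 - <<'E'
from h import *
s,Rm=st(); print(np.arctan2(Rm[1,0],Rm[0,0]))
plan([(.3955,-.2032,.040,.949,.02)],.6)
E
```

```text
t 8.1 pos [ 0.3983 -0.2055  0.0674] x [0.584 0.812 0.   ] y [ 0.006 -0.005 -1.   ] z [-0.812  0.584 -0.008] w 0.601 q [-0.53  0.02  2.24 -0.    0.87 -1.48] F [-0.  -0.4 -0.4]
0.9472108808229329
[[0.0001,0.0137,0.0019,0.004,-0.001,0,0.6],[0.0001,0.0137,0.0019,0.004,-0.001,0,0.6]]
```

Emit:
{"fn": "jog_arm", "kwargs": {
  "increments": [
    [0,0.01,0.004,0.004,0,0,0.6],
    [0,0.01,0.002,0.004,0,0,0.6],
    [0,0.007,0,0,0,0,0.6],
    [0,0,0,0,0,0,0.6],
    [0,0,0,0,0,0,0.6]
  ]
}}

```text
time: 8.72
tool_pos: [0.3936, -0.202, 0.039]
tcp_rot: [-1.442, -0.739, 0.739]
wrist_force: [-0.5, -0.7, -0.8]
width: 0.598
```

```bash
python3 - <<'E'
from h import *
s,Rm=st()
plan([(.3955,-.2032,.040,.949,.02)],.6)
E
```

```text
t 8.72 pos [ 0.3936 -0.202   0.039 ] x [0.584 0.812 0.   ] y [ 0.  0. -1.] z [-0.812  0.584 -0.   ] w 0.598 q [-0.53  0.06  2.27  0.    0.81 -1.48] F [-0.5 -0.7 -0.8]
[[0.0001,-0.001,-0.0022,0,-0.002,0,0.6]]
```

Emit:
{"fn": "jog_arm", "kwargs": {
  "increments": [
    [0,0,-0.002,0,0,0,0.6],
    [0,0,0,0,0,0,0.6],
    [0,0,0,0,0,0,0],
    [0,0,0,0,0,0,0],
    [0,0,0,0,0,0,0],
    [0,0,0,0,0,0,0],
    [0,0,0,0,0,0,0]
  ],
  "force": 80
}}

```text
time: 9.6
tool_pos: [0.3963, -0.2038, 0.04]
tcp_rot: [-1.444, -0.74, 0.738]
wrist_force: [-0.1, -0.0, 0.1]
width: 0.241
```

```bash
python3 - <<'E'
from h import *
s,Rm=st()
plan([(.3955,-.2032,.30,.949,.04),(.6327,-.0208,.30,1.24),(.6327,-.0208,.19,1.24)],0)
E
```

```text
t 9.6 pos [ 0.3963 -0.2038  0.04  ] x [0.584 0.812 0.   ] y [ 0.002 -0.001 -1.   ] z [-0.812  0.584 -0.002] w 0.241 q [-0.53  0.06  2.26  0.    0.81 -1.48] F [-0.1 -0.   0.1]
[[0,-0.0371,0.0001,0,-0,0,0],[0,-0.0371,0.0001,0,-0,0,0],[0,-0.0371,0.0001,0,-0,0,0],[0,-0.0371,0.0001,0,-0,0,0],[0,-0.0371,0.0001,0,-0,0,0],[0,-0.0371,0.0001,0,-0,0,0],[0,-0.0371,0.0001,0,-0,0,0],[0.0477,0,-0.0144,0,-0.049,-0,0],[0.047,0,-0.0167,0,-0.049,-0,0],[0.0461,0,-0.019,0,-0.049,-0,0]]
[[0.0451,0,-0.0212,0,-0.049,-0,0],[0.0441,0,-0.0234,0,-0.049,-0,0],[0.0429,0,-0.0255,0,-0.049,-0,0],[0,0.0367,0,0,0,-0,0],[0,0.0367,0,0,0,-0,0],[0,0.0367,0,0,0,-0,0]]
```

Emit:
{"fn": "jog_arm", "kwargs": {
  "increments": [
    [0,-0.02,0,0,0,0,0],
    [0,-0.04,0,0,0,0,0],
    [0,-0.04,0,0,0,0,0],
    [0,-0.04,0,0,0,0,0],
    [0,-0.03,0,0,0,0,0],
    [0.048,0,-0.014,0,-0.049,0,0],
    [0.047,0,-0.017,0,-0.049,0,0],
    [0.046,0,-0.019,0,-0.049,0,0],
    [0.045,0,-0.021,0,-0.049,0,0],
    [0.044,0,-0.023,0,-0.049,0,0]
  ]
}}

```text
time: 10.85
tool_pos: [0.5905, -0.0469, 0.2072]
tcp_rot: [-1.355, -0.919, 0.932]
wrist_force: [0.6, 0.1, -2.5]
width: 0.243
```

```bash
python3 - <<'E'
from h import *
s,Rm=st(); print(np.arctan2(Rm[1,0],Rm[0,0]))
plan([(.6327,-.0208,.20,1.24,.04)],0)
E
```

```text
t 10.85 pos [ 0.5905 -0.0469  0.2072] x [ 0.369  0.93  -0.001] y [-0.012  0.004 -1.   ] z [-0.93   0.369  0.012] w 0.243 q [-0.12  0.14  1.82  0.    1.19 -1.32] F [ 0.6  0.1 -2.5]
1.1933607078705168
[[0.0199,0.0034,-0.0149,-0.006,-0.023,-0,0],[0.0196,0.0035,-0.0153,-0.006,-0.023,-0,0]]
```

Emit:
{"fn": "jog_arm", "kwargs": {
  "increments": [
    [0.02,0.003,-0.016,-0.006,-0.023,0,0],
    [0.02,0.003,-0.016,-0.006,-0.023,0,0],
    [0,0,0,0,0,0,0],
    [0,0,0,0,0,0,0]
  ]
}}

```text
time: 11.35
tool_pos: [0.6351, -0.0168, 0.1953]
tcp_rot: [-1.34, -0.96, 0.971]
wrist_force: [-0.8, -0.4, -3.0]
width: 0.243
```

```bash
cat > k.py <<'E'
from h import *
s,Rm=st(); print("yaw",np.arctan2(Rm[1,0],Rm[0,0]))
c=read_camera("wrist"); u,v=proj(c,s["tool_pos"]+Rm@[0,.036,0]); print(u,v)
Q=cloud(c); z=Q[...,2]
# points in tool frame: foot/flange of key
B=(Q-s["tool_pos"])@Rm
for lo,hi in ((.016,.024),(.024,.042)):
    n=(np.hypot(B[...,0],B[...,2])<.03)&(B[...,1]>lo)&(B[...,1]<hi); P=B[n]
    print(lo,n.sum(), np.round(P.min(0),4),np.round(P.max(0),4),np.round(P.mean(0),4)) if n.sum() else print("none")
E
python3 - <<'E'
exec(open("k.py").read())
crop(c,u,v,60,8,"pics/w4.png")
plan([(.6336,-.0211,.185,1.24,.04)],0)
E
```

```text
t 11.35 pos [ 0.6351 -0.0168  0.1953] x [ 0.319  0.948 -0.003] y [-0.009  0.    -1.   ] z [-0.948  0.319  0.008] w 0.243 q [-0.07  0.23  1.74 -0.    1.18 -1.31] F [-0.8 -0.4 -3. ]
yaw 1.2457138122456133
258.8163088837739 223.60929655656048
0.016 966 [-0.0185  0.0161  0.0052] [0.0188 0.024  0.0206] [-0.      0.0227  0.0127]
0.024 114 [-0.0193  0.024   0.0019] [0.0196 0.0278 0.0209] [-0.0007  0.025   0.0158]
[[-0.0045,0.0103,-0.0001,-0.008,0.005,-0.002,0]]
```

View pics/w4.png

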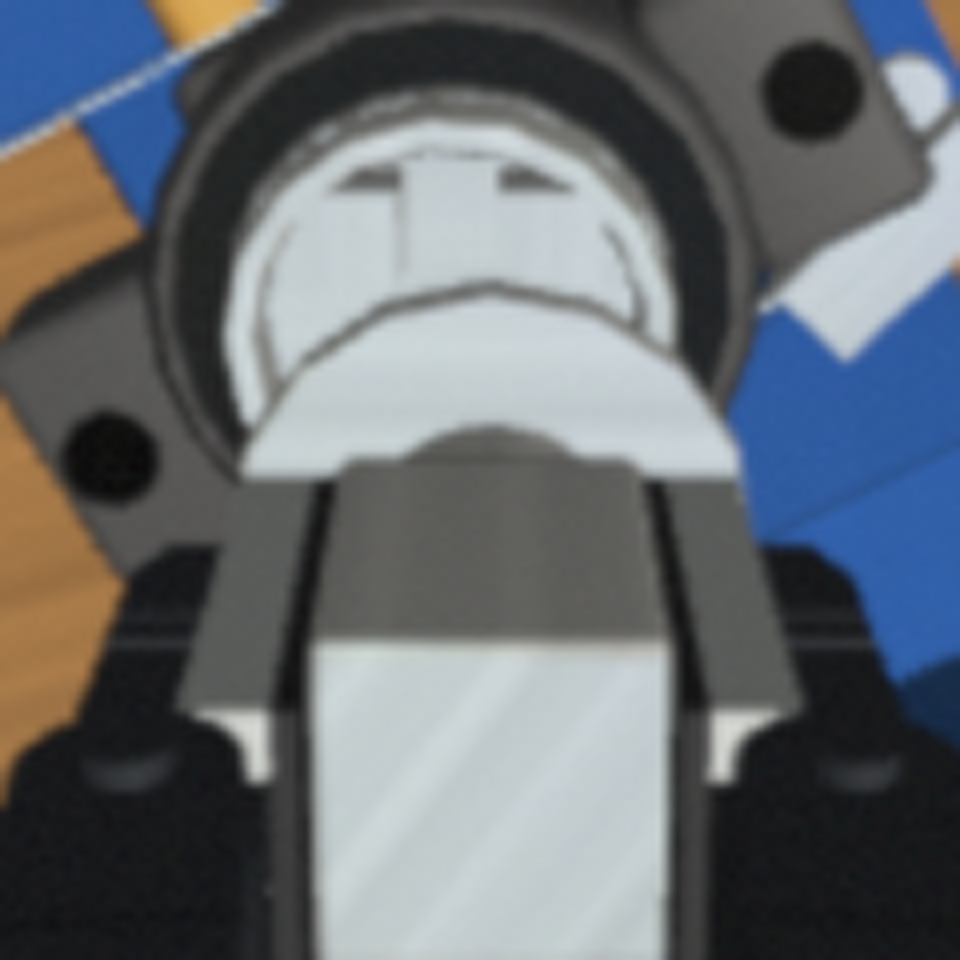

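Emit:
{"fn": "jog_arm", "kwargs": {
  "increments": [
    [-0.004,0.01,0,-0.008,0,0,0],
    [0,0.012,0,0,0,0,0],
    [0,0,0,0,0,0,0],
    [0,0,0,0,0,0,0]
  ]
}}

```text
time: 11.9
tool_pos: [0.6314, -0.0227, 0.1713]
tcp_rot: [-1.348, -0.962, 0.967]
wrist_force: [0.3, -0.4, -2.9]
width: 0.246
```

```bash
cat >> k.py <<'E'
# slot measured in tool frame from visible part
n=(np.abs(B[...,0])<.02)&(B[...,2]>.01)&(np.abs(z-.117)<.012)&(np.hypot(Q[...,0]-.6327,Q[...,1]+.0208)<.021)
low=n&(z<.117)
print("low",low.sum(),"hi",(n&(z>.119)).sum())
for a in np.arange(.010,.022,.001):
    k=low&(np.abs(B[...,2]-a)<.0005)
    if k.sum(): print(round(a,3),k.sum(),np.round([B[k][:,0].min(),B[k][:,0].max()],4))
P=Q[n&(z>.119)]
E
python3 - <<'E'
exec(open("k.py").read())
cv2.imwrite("pics/w5.png",cv2.resize(c["img"][130:250,190:330],None,fx=5,fy=5,interpolation=cv2.INTER_CUBIC))
plan([(.6336,-.0211,.16,1.24,.04)],0)
E
```

```text
t 11.9 pos [ 0.6314 -0.0227  0.1713] x [ 0.322  0.947 -0.003] y [-0.002 -0.003 -1.   ] z [-0.947  0.322  0.001] w 0.246 q [-0.07  0.24  1.78 -0.    1.13 -1.32] F [ 0.3 -0.4 -2.9]
yaw 1.242810145538838
258.7885228066419 223.60427455634292
0.016 953 [-0.0191  0.0162  0.0022] [0.0195 0.024  0.0205] [-0.      0.0227  0.0127]
0.024 126 [-0.0186  0.024   0.0053] [0.0189 0.028  0.0209] [-0.0003  0.0251  0.0155]
low 111 hi 300
0.01 6 [-0.002   0.0073]
0.011 17 [-0.002   0.0073]
0.012 18 [-0.002   0.0073]
0.013 22 [-0.002   0.0073]
0.014 39 [-0.0055  0.0114]
0.015 9 [-0.0006  0.006 ]
[[0.0022,0.0113,-0.0017,-0.001,0.003,-0.003,0]]
```

View pics/w5.png

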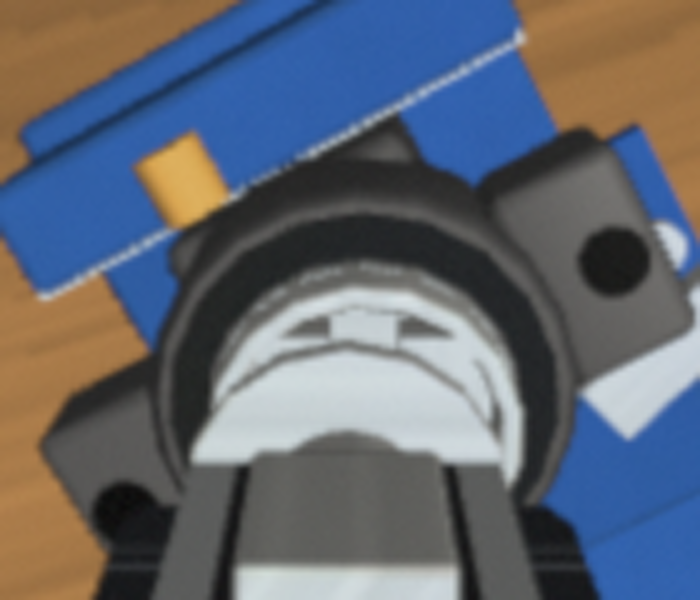

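Emit:
{"fn": "jog_arm", "kwargs": {
  "increments": [
    [0.0025,0.004,-0.001,0,0,0,0],
    [0,0.003,0,0,0,0,0],
    [0,0,0,0,0,0,0],
    [0,0,0,0,0,0,0]
  ]
}}

```text
time: 12.45
tool_pos: [0.6339, -0.0203, 0.1646]
tcp_rot: [-1.348, -0.963, 0.967]
wrist_force: [0.1, 0.1, -3.1]
width: 0.245
```

```bash
python3 - <<'E'
exec(open("k.py").read())
plan([(.6336,-.0211,.16,1.24,.04)],0)
E
```

```text
t 12.45 pos [ 0.6339 -0.0203  0.1646] x [ 0.322  0.947 -0.003] y [-0.001 -0.003 -1.   ] z [-0.947  0.322  0.   ] w 0.245 q [-0.07  0.25  1.78 -0.    1.12 -1.31] F [ 0.1  0.1 -3.1]
yaw 1.2432272447355932
258.8019191122417 223.62044264687034
0.016 957 [-0.0192  0.0163  0.0022] [0.0195 0.024  0.0206] [-0.      0.0227  0.0127]
0.024 221 [-0.022   0.024  -0.0004] [0.021  0.042  0.0225] [0.0004 0.0327 0.0155]
low 106 hi 349
0.012 5 [-0.0054  0.0037]
0.013 20 [-0.0054  0.0036]
0.014 19 [-0.0054  0.0036]
0.015 29 [-0.0095  0.0077]
0.016 30 [-0.0087  0.007 ]
0.017 3 [-0.0026 -0.0012]
[[-0.0009,0.0046,0,-0,0.003,-0.003,0]]
```

Emit:
{"fn": "jog_arm", "kwargs": {
  "increments": [
    [-0.0008,0.002,0,0,0,0,0],
    [0,0.003,0,0,0,0,0],
    [0,0.003,0,0,0,0,0],
    [0,0.002,0,0,0,0,0],
    [0,0,0,0,0,0,0]
  ]
}}

```text
time: 13.12
tool_pos: [0.6335, -0.0211, 0.1538]
tcp_rot: [-1.348, -0.963, 0.967]
wrist_force: [-0.3, -1.1, -2.7]
width: 0.242
```

Emit:
{"fn": "jog_arm", "kwargs": {
  "increments": [
    [0,0.002,0,0,0,0,0],
    [0,0.002,0,0,0,0,0],
    [0,0,0,0,0,0,0]
  ]
}}

```text
time: 13.5
tool_pos: [0.6339, -0.0212, 0.1501]
tcp_rot: [-1.349, -0.963, 0.966]
wrist_force: [0.4, 0.1, -2.1]
width: 0.243
```

Emit:
{"fn": "jog_arm", "kwargs": {
  "increments": [
    [0,0.001,0,0,0,0,0],
    [0,0,0,0,0,0,0]
  ]
}}

```text
time: 13.75
tool_pos: [0.6341, -0.0212, 0.1501]
tcp_rot: [-1.349, -0.964, 0.966]
wrist_force: [-0.3, 0.2, -3.3]
width: 0.244
```

Emit:
{"fn": "jog_arm", "kwargs": {
  "increments": [
    [0,0.0005,0,0,0.1,0,0],
    [0,0.0003,0,0,0.15,0,0],
    [0,0.0003,0,0,0.15,0,0],
    [0,0.0003,0,0,0.15,0,0],
    [0,0.0003,0,0,0.15,0,0],
    [0,0,0,0,0,0,0]
  ]
}}

```text
time: 14.5
tool_pos: [0.6335, -0.0209, 0.1494]
tcp_rot: [-1.534, -0.41, 0.412]
wrist_force: [-1.5, -0.3, -1.1]
width: 0.244
```

```bash
cat > y.py <<'E'
from h import *
s,Rm=st(); print("yaw",round(np.arctan2(Rm[1,0],Rm[0,0]),3),"torque",np.round(s["torque"],2),"key xy",np.round(s["tool_pos"]+.0009*Rm[:,2],4))
E
python3 y.py
```

```text
t 14.5 pos [ 0.6335 -0.0209  0.1494] x [ 0.866  0.501 -0.002] y [-0.    -0.003 -1.   ] z [-0.501  0.866 -0.002] w 0.244 q [-0.07  0.26  1.79 -0.    1.09 -0.59] F [-1.5 -0.3 -1.1]
yaw 0.524 torque [ 0.06  0.16 -0.02] key xy [ 0.6331 -0.0202  0.1494]
```

Emit:
{"fn": "jog_arm", "kwargs": {
  "increments": [
    [0,0.0003,-0.0005,0,0.15,0,0],
    [0,0.0003,0,0,0.15,0,0],
    [0,0.0003,0,0,0.15,0,0],
    [0,0.0003,0,0,0.15,0,0],
    [0,0.0003,0,0,0.15,0,0],
    [0,0.0003,0,0,0.15,0,0],
    [0,0.0003,0,0,0.15,0,0],
    [0,0.0003,0,0,0.15,0,0]
  ]
}}

```text
time: 15.5
tool_pos: [0.6331, -0.0208, 0.1482]
tcp_rot: [-1.506, 0.538, -0.537]
wrist_force: [-1.5, 0.1, 0.5]
width: 0.245
```

```bash
python3 y.py
```

```text
t 15.5 pos [ 0.6331 -0.0208  0.1482] x [ 0.774 -0.633  0.   ] y [-0.002 -0.003 -1.   ] z [ 0.633  0.774 -0.003] w 0.245 q [-0.07  0.26  1.79 -0.    1.09  0.62] F [-1.5  0.1  0.5]
yaw -0.686 torque [0.09 0.22 0.16] key xy [ 0.6337 -0.0201  0.1482]
```

Emit:
{"fn": "jog_arm", "kwargs": {
  "increments": [
    [-0.0005,0.0003,-0.0005,0,0.15,0,0],
    [0,0.0003,0,0,0.15,0,0],
    [0,0.0003,0,0,0.15,0,0],
    [0,0.0003,0,0,0.15,0,0],
    [0,0.0003,0,0,0.15,0,0],
    [0,0.0003,0,0,0.15,0,0]
  ]
}}

```text
time: 16.25
tool_pos: [0.633, -0.0205, 0.1474]
tcp_rot: [-1.2, 1.226, -1.229]
wrist_force: [-1.8, 0.6, 0.4]
width: 0.241
```

```bash
python3 y.py
```

```text
t 16.25 pos [ 0.633  -0.0205  0.1474] x [-0.024 -1.     0.002] y [-0.    -0.002 -1.   ] z [ 1.    -0.024 -0.   ] w 0.241 q [-0.07  0.26  1.79 -0.    1.09  1.53] F [-1.8  0.6  0.4]
yaw -1.595 torque [0.11 0.21 0.16] key xy [ 0.6339 -0.0206  0.1474]
```

Emit:
{"fn": "jog_arm", "kwargs": {
  "increments": [
    [-0.0003,0.0003,-0.0007,0,0.15,0,0],
    [0,0.0003,0,0,0.15,0,0],
    [0,0.0003,0,0,0.15,0,0],
    [0,0.0003,0,0,0.12,0,0],
    [0,0.0003,0,0,0.1,0,0]
  ]
}}

```text
time: 16.88
tool_pos: [0.6331, -0.0203, 0.1467]
tcp_rot: [-0.792, 1.7, -1.706]
wrist_force: [-1.6, 0.3, 0.5]
width: 0.242
```

```bash
python3 y.py
```

```text
t 16.88 pos [ 0.6331 -0.0203  0.1467] x [-0.644 -0.765  0.001] y [ 0.002 -0.003 -1.   ] z [ 0.765 -0.644  0.003] w 0.242 q [-0.07  0.26  1.8  -0.    1.08  2.2 ] F [-1.6  0.3  0.5]
yaw -2.27 torque [0.1  0.28 0.17] key xy [ 0.6338 -0.0209  0.1467]
```

Emit:
{"fn": "jog_arm", "kwargs": {
  "increments": [
    [0,0,0,0,0,0,0.6],
    [0,0,0,0,0,0,0.6],
    [0,0,0,0,0,0,0.6],
    [0,0,0,0,-0.157,0,0.6],
    [0,0,0,0,-0.157,0,0.6],
    [0,0,0,0,-0.157,0,0.6],
    [0,0,0,0,-0.157,0,0.6],
    [0,0,0,0,-0.157,0,0.6],
    [0,0,0,0,-0.157,0,0.6],
    [0,0,0,0,-0.157,0,0.6]
  ]
}}

```text
time: 18.12
tool_pos: [0.6356, -0.0206, 0.1482]
tcp_rot: [-1.388, 0.863, -0.877]
wrist_force: [0.3, -0.1, -0.6]
width: 0.601
```

Emit:
{"fn": "jog_arm", "kwargs": {
  "increments": [
    [0,0,0,0,-0.157,0,0.6],
    [0,0,0,0,-0.157,0,0.6],
    [0,0,0,0,-0.15,0,0.6],
    [0,0,0,0,0,0,0.6],
    [0,0,0,0,0,0,0.6]
  ]
}}

```text
time: 18.75
tool_pos: [0.6364, -0.0207, 0.1486]
tcp_rot: [-1.513, 0.491, -0.507]
wrist_force: [0.0, -0.2, -0.1]
width: 0.598
```

```bash
python3 - <<'E'
exec(open("y.py").read())
c=read_camera("wrist"); Q=cloud(c); z=Q[...,2]; n=np.hypot(Q[...,0]-.633,Q[...,1]+.02)<.03
P=Q[n&(z>.153)&(z<.166)]; print(len(P), np.median(P[:,2]) if len(P) else 0, rect(P) if len(P) else '')
E
```

```text
t 18.75 pos [ 0.6364 -0.0207  0.1486] x [ 0.803 -0.595  0.01 ] y [ 0.009 -0.003 -1.   ] z [0.595 0.803 0.003] w 0.598 q [-0.07  0.26  1.79 -0.    1.08  0.57] F [ 0.  -0.2 -0.1]
yaw -0.638 torque [0.03 0.04 0.  ] key xy [ 0.637  -0.02    0.1486]
2718 0.1614093459012095 (0.633345703125, -0.02017295837402344, 23.26688575744629, 56.70755386352539, 51.01277160644531)
```

```bash
python3 - <<'E'
exec(open("y.py").read())
c=read_camera("wrist"); Q=cloud(c); z=Q[...,2]; B=(Q-s["tool_pos"])@Rm
P=Q[(np.hypot(Q[...,0]-.633,Q[...,1]+.0205)<.017)&(z>.153)&(z<.166)&(np.abs(B[...,0])<.018)]; print(len(P), np.median(P[:,2]), rect(P))
plan([(.633,-.0205,.1465,-.70)],.6)
E
```

```text
t 18.8 pos [ 0.6364 -0.0207  0.1487] x [ 0.804 -0.595  0.01 ] y [ 0.009 -0.003 -1.   ] z [0.595 0.804 0.003] w 0.605 q [-0.07  0.26  1.79 -0.    1.08  0.57] F [0.3 0.1 0.2]
yaw -0.637 torque [-0.    0.04  0.02] key xy [ 0.637  -0.02    0.1487]
2146 0.16148840684420107 (0.6330076904296875, -0.020251930236816405, 22.756628036499023, 22.027143478393555, 50.087928771972656)
[[-0.0029,0.0021,-0.0019,-0.003,0.063,0.009,0.6]]
```

Emit:
{"fn": "jog_arm", "kwargs": {
  "increments": [
    [-0.003,0.002,-0.002,-0.003,0.06,0.009,0.6],
    [0,0,0,0,0,0,0.6],
    [0,0,0,0,0,0,0],
    [0,0,0,0,0,0,0],
    [0,0,0,0,0,0,0],
    [0,0,0,0,0,0,0]
  ]
}}

```text
time: 19.6
tool_pos: [0.6332, -0.0207, 0.147]
tcp_rot: [-1.501, 0.545, -0.548]
wrist_force: [0.7, -0.0, -0.7]
width: 0.248
```

```bash
python3 y.py
```

```text
t 19.6 pos [ 0.6332 -0.0207  0.147 ] x [ 0.766 -0.643  0.001] y [ 0.001 -0.    -1.   ] z [0.643 0.766 0.   ] w 0.248 q [-0.07  0.26  1.79 -0.    1.08  0.63] F [ 0.7 -0.  -0.7]
yaw -0.698 torque [-0.06  0.06  0.05] key xy [ 0.6337 -0.02    0.147 ]
```

Emit:
{"fn": "jog_arm", "kwargs": {
  "increments": [
    [0,0.0004,0,0,0.12,0,0],
    [0,0.0003,0,0,0.12,0,0],
    [0,0.0003,0,0,0.12,0,0]
  ]
}}

```text
time: 19.98
tool_pos: [0.6332, -0.0206, 0.1466]
tcp_rot: [-1.406, 0.83, -0.833]
wrist_force: [-0.3, -0.8, 1.2]
width: 0.242
```

```bash
python3 y.py
```

```text
t 19.98 pos [ 0.6332 -0.0206  0.1466] x [ 0.482 -0.876  0.001] y [ 0.001 -0.001 -1.   ] z [0.876 0.482 0.001] w 0.242 q [-0.07  0.26  1.8  -0.    1.08  1.  ] F [-0.3 -0.8  1.2]
yaw -1.068 torque [0.04 0.07 0.18] key xy [ 0.6339 -0.0202  0.1466]
```

Emit:
{"fn": "jog_arm", "kwargs": {
  "increments": [
    [0,0.0003,0,0,0.08,0,0],
    [0,0.0003,0,0,0.08,0,0]
  ]
}}

```text
time: 20.23
tool_pos: [0.6331, -0.0206, 0.1464]
tcp_rot: [-1.35, 0.956, -0.958]
wrist_force: [-0.4, 0.3, 1.2]
width: 0.246
```

```bash
python3 y.py
```

```text
t 20.23 pos [ 0.6331 -0.0206  0.1464] x [ 0.331 -0.944  0.001] y [ 0.001 -0.001 -1.   ] z [0.944 0.331 0.001] w 0.246 q [-0.07  0.26  1.8  -0.    1.08  1.16] F [-0.4  0.3  1.2]
yaw -1.233 torque [0.07 0.08 0.11] key xy [ 0.634  -0.0203  0.1464]
```

Emit:
{"fn": "jog_arm", "kwargs": {
  "increments": [
    [0,0.0003,0,0,0.08,0,0],
    [0,0.0003,0,0,0.08,0,0],
    [0,0.0002,0,0,0.08,0,0]
  ]
}}

```text
time: 20.6
tool_pos: [0.6332, -0.0205, 0.1462]
tcp_rot: [-1.251, 1.14, -1.143]
wrist_force: [-0.9, 0.4, 1.1]
width: 0.248
```

```bash
python3 y.py
```

```text
t 20.6 pos [ 0.6332 -0.0205  0.1462] x [ 0.091 -0.996  0.001] y [ 0.001 -0.001 -1.   ] z [0.996 0.091 0.001] w 0.248 q [-0.07  0.26  1.8  -0.    1.08  1.41] F [-0.9  0.4  1.1]
yaw -1.48 torque [0.01 0.07 0.38] key xy [ 0.6341 -0.0205  0.1462]
```

Emit:
{"fn": "jog_arm", "kwargs": {
  "increments": [
    [0,0.0002,0,0,0.08,0,0],
    [0,0.0002,0,0,0.08,0,0]
  ]
}}

```text
time: 20.85
tool_pos: [0.6337, -0.0206, 0.1464]
tcp_rot: [-1.179, 1.252, -1.26]
wrist_force: [0.4, 0.8, 0.1]
width: 0.242
```

```bash
python3 y.py
```

```text
t 20.85 pos [ 0.6337 -0.0206  0.1464] x [-0.063 -0.998  0.004] y [ 0.002 -0.004 -1.   ] z [ 0.998 -0.063  0.003] w 0.242 q [-0.07  0.26  1.8  -0.    1.08  1.57] F [0.4 0.8 0.1]
yaw -1.634 torque [ 0.16 -0.1   2.85] key xy [ 0.6346 -0.0206  0.1464]
```

Emit:
{"fn": "jog_arm", "kwargs": {
  "increments": [
    [0,0,0,0,0,0,0],
    [0,0,0,0,0,0,0]
  ]
}}

```text
time: 21.1
tool_pos: [0.6337, -0.0205, 0.1464]
tcp_rot: [-1.186, 1.243, -1.254]
wrist_force: [0.3, 0.3, -0.9]
width: 0.247
```

```bash
cat > hd.py <<'E'
exec(open("y.py").read())
c=read_camera("wrist"); Q=cloud(c); z=Q[...,2]; B=(Q-s["tool_pos"])@Rm
P=B[(np.hypot(B[...,0],B[...,2])<.018)&(z>.153)&(z<.166)]; H=P[:,[0,2]]
r=rect(H); P2=Q[(np.hypot(B[...,0],B[...,2])<.018)&(z>.153)&(z<.166)]
print(len(P),"tool-frame rect",r,"world rect",rect(P2),"top z",np.median(P2[:,2]))
E
python3 hd.py
```

```text
t 21.1 pos [ 0.6337 -0.0205  0.1464] x [-0.053 -0.999  0.006] y [ 0.002 -0.006 -1.   ] z [ 0.999 -0.053  0.003] w 0.247 q [-0.07  0.26  1.8  -0.01  1.08  1.56] F [ 0.3  0.3 -0.9]
yaw -1.624 torque [ 0.12 -0.09  2.32] key xy [ 0.6346 -0.0206  0.1464]
2420 tool-frame rect (0.0001152639389038086, -0.0003585472106933594, 23.45892906188965, 29.578235626220703, 89.6932144165039) world rect (0.6332965698242188, -0.020501007080078126, 29.592018127441406, 23.474079132080078, 86.6661148071289) top z 0.16084413208275672
```

Emit:
{"fn": "jog_arm", "kwargs": {
  "increments": [
    [0,0,0,0,-0.1,0,0],
    [0,0,0,0,-0.15,0,0],
    [0,-0.0001,0,0,-0.15,0,0],
    [0,-0.0001,0,0,-0.15,0,0],
    [0,-0.0001,0,0,-0.15,0,0],
    [0,-0.0001,0,0,-0.15,0,0],
    [0,-0.0001,0,0,-0.15,0,0],
    [0,-0.0001,0,0,-0.15,0,0],
    [0,-0.0001,0,0,-0.15,0,0]
  ]
}}

```text
time: 22.28
tool_pos: [0.6334, -0.0203, 0.1473]
tcp_rot: [-1.547, 0.254, -0.256]
wrist_force: [-0.0, 0.4, 0.8]
width: 0.242
```

```bash
python3 y.py
```

```text
t 22.27 pos [ 0.6334 -0.0203  0.1473] x [ 0.948 -0.32  -0.   ] y [ 0.002  0.008 -1.   ] z [0.32  0.947 0.008] w 0.242 q [-0.08  0.26  1.79  0.01  1.08  0.25] F [-0.   0.4  0.8]
yaw -0.325 torque [-0.08  0.03 -0.22] key xy [ 0.6337 -0.0195  0.1473]
```

Emit:
{"fn": "jog_arm", "kwargs": {
  "increments": [
    [0,-0.0001,0,0,-0.14,0,0],
    [0,-0.0001,0,0,-0.14,0,0],
    [0,-0.0001,0,0,-0.14,0,0],
    [0,0,0,0,0,0,0],
    [0,0,0,0,0,0,0],
    [0,0,0,0,0,0,0]
  ]
}}

```text
time: 23.02
tool_pos: [0.6333, -0.0206, 0.1478]
tcp_rot: [-1.555, -0.066, 0.061]
wrist_force: [-0.7, 0.7, 0.2]
width: 0.243
```

```bash
python3 hd.py
```

```text
t 23.02 pos [ 0.6333 -0.0206  0.1478] x [0.997 0.081 0.004] y [ 0.002  0.015 -1.   ] z [-0.081  0.997  0.015] w 0.243 q [-0.08  0.26  1.79  0.02  1.09 -0.17] F [-0.7  0.7  0.2]
yaw 0.081 torque [-0.09  0.   -0.01] key xy [ 0.6332 -0.0197  0.1478]
2416 tool-frame rect (6.83908462524414e-05, -1.544380187988281e-05, 23.376155853271484, 29.026580810546875, 89.8093032836914) world rect (0.6333248291015625, -0.02079522132873535, 29.061479568481445, 23.375211715698242, 4.461989402770996) top z 0.16229154876720542
```

Emit:
{"fn": "jog_arm", "kwargs": {
  "increments": [
    [0,-0.003,0,0,0,0,0],
    [0,-0.008,0,0,0,0,0],
    [0,-0.01,0,0,0,0,0],
    [0,-0.02,0,-0.01,0,0,0],
    [0,-0.02,0,0,0,0,0],
    [0,0,0,0,0,0,0]
  ]
}}

```text
time: 23.82
tool_pos: [0.6325, -0.021, 0.2127]
tcp_rot: [-1.565, -0.064, 0.061]
wrist_force: [-0.1, 0.4, -2.3]
width: 0.24
```

```bash
python3 - <<'E'
exec(open("y.py").read())
plan([(.41,-.20,.19,0.08),(.41,-.2,.06,.08,.03)],0)
E
```

```text
t 23.82 pos [ 0.6325 -0.021   0.2127] x [0.997 0.08  0.002] y [ 0.002  0.004 -1.   ] z [-0.08   0.997  0.004] w 0.24 q [-0.08  0.21  1.74  0.    1.2  -0.16] F [-0.1  0.4 -2.3]
yaw 0.08 torque [-0.03  0.02  0.  ] key xy [ 0.6324 -0.0201  0.2127]
[[-0.0394,0.0036,-0.0268,-0.001,-0,0,0],[-0.0393,0.0036,-0.0268,-0.001,-0,0,0],[-0.0393,0.0037,-0.0268,-0.001,-0,0,0],[-0.0393,0.0037,-0.0268,-0.001,-0,0,0],[-0.0393,0.0037,-0.0268,-0.001,-0,0,0],[-0.0393,0.0038,-0.0268,-0.001,-0,0,0],[0,0.026,0,0,-0,-0,0],[0,0.026,0,0,-0,-0,0],[0,0.026,0,0,-0,-0,0],[0,0.026,0,0,-0,-0,0]]
[[0,0.026,0,0,-0,-0,0]]
```

Emit:
{"fn": "jog_arm", "kwargs": {
  "increments": [
    [-0.039,0.004,-0.027,0,0,0,0],
    [-0.039,0.004,-0.027,0,0,0,0],
    [-0.039,0.004,-0.027,0,0,0,0],
    [-0.039,0.004,-0.027,0,0,0,0],
    [-0.039,0.004,-0.027,0,0,0,0],
    [-0.036,0.004,-0.023,0,0,0,0],
    [0,0.02,0,0,0,0,0],
    [0,0.02,0,0,0,0,0],
    [0,0,0,0,0,0,0],
    [0,0,0,0,0,0,0]
  ]
}}

```text
time: 25.08
tool_pos: [0.4078, -0.2012, 0.1471]
tcp_rot: [-1.569, -0.067, 0.059]
wrist_force: [-1.2, -0.9, -2.1]
width: 0.247
```

```bash
python3 - <<'E'
exec(open("k.py").read().split("# slot")[0])
plan([(.41,-.2,.06,.08,.03)],0)
E
```

```text
t 25.07 pos [ 0.4078 -0.2012  0.1471] x [0.997 0.08  0.005] y [ 0.005  0.001 -1.   ] z [-0.08   0.997  0.001] w 0.247 q [-0.52 -0.08  2.16  0.    1.05 -0.6 ] F [-1.2 -0.9 -2.1]
yaw 0.08045060205179212
259.2615790462293 223.37575710600694
0.016 830 [-0.0188  0.0164  0.0059] [0.0179 0.024  0.0195] [-0.0005  0.023   0.012 ]
0.024 193 [-0.0189  0.024   0.0057] [0.0179 0.0291 0.0195] [-0.0008  0.025   0.0138]
[[0.0006,0.029,0.0003,-0,0,0.002,0],[0.0007,0.029,0.0003,-0,0,0.002,0],[0.0007,0.029,0.0003,-0,0,0.002,0]]
```

Position is fine and the key is still in grip; lower onto the mat (105 mm in total), release and rise.

Emit:
{"fn": "jog_arm", "kwargs": {
  "increments": [
    [0,0.03,0,0,0,0,0],
    [0,0.03,0,0,0,0,0],
    [0,0.025,0,0,0,0,0],
    [0,0.012,0,0,0,0,0],
    [0,0,0,0,0,0,0],
    [0,0,0,0,0,0,0]
  ]
}}

```text
time: 25.88
tool_pos: [0.4154, -0.2036, 0.0547]
tcp_rot: [-1.576, -0.078, 0.053]
wrist_force: [0.8, 0.5, -3.1]
width: 0.242
```

Emit:
{"fn": "jog_arm", "kwargs": {
  "increments": [
    [0,0.006,0,0.005,0,0.01,0],
    [0,0.005,0,0,0,0,0],
    [0,0,0,0,0,0,0],
    [0,0,0,0,0,0,0]
  ]
}}

```text
time: 26.38
tool_pos: [0.4174, -0.2046, 0.0452]
tcp_rot: [-1.573, -0.072, 0.058]
wrist_force: [-0.2, -0.1, -2.9]
width: 0.241
```

```bash
python3 y.py
```

```text
t 26.38 pos [ 0.4174 -0.2046  0.0452] x [0.996 0.083 0.009] y [ 0.009 -0.003 -1.   ] z [-0.083  0.997 -0.004] w 0.241 q [-0.51  0.09  2.23  0.    0.82 -0.6 ] F [-0.2 -0.1 -2.9]
yaw 0.083 torque [ 0.02  0.04 -0.02] key xy [ 0.4173 -0.2037  0.0452]
```

Emit:
{"fn": "jog_arm", "kwargs": {
  "increments": [
    [0,0.003,0,0,0,0.005,0],
    [0,0.002,0,0,0,0,0],
    [0,0,0,0,0,0,0],
    [0,0,0,0,0,0,0]
  ]
}}

```text
time: 26.88
tool_pos: [0.4176, -0.2048, 0.0404]
tcp_rot: [-1.574, -0.068, 0.062]
wrist_force: [-0.4, -0.6, -0.3]
width: 0.243
```

Emit:
{"fn": "jog_arm", "kwargs": {
  "increments": [
    [0,0,0,0,0,0,0.6],
    [0,0,0,0,0,0,0.6],
    [0,0,0,0,0,0,0.6],
    [0,-0.01,0,0,0,0,0.6],
    [0,-0.03,0,0,0,0,0.6],
    [0,-0.05,0,0,0,0,1],
    [0,-0.06,0,0,0,0,1],
    [0,-0.05,-0.01,0,0,0,1],
    [0,0,0,0,0,0,1]
  ]
}}

```text
time: 28.0
tool_pos: [0.4182, -0.2145, 0.2509]
tcp_rot: [-1.576, -0.072, 0.059]
wrist_force: [0.0, -0.8, -0.0]
width: 1.001
```

```bash
python3 - <<'E'
exec(open("y.py").read())
c=read_camera("wrist"); cv2.imwrite("pics/w6.png",c["img"]); Q=cloud(c); z=Q[...,2]
n=np.hypot(Q[...,0]-.4176,Q[...,1]+.2048)<.03
P=Q[n&(z>.049)&(z<.065)]; print(len(P),np.round(np.median(P,0),4),rect(P))
n=np.hypot(Q[...,0]-.4176,Q[...,1]+.2048)<.09
m=[d for d in spotter.masks_of(c,"key_mat")][:1]
if m: P=Q[m[0]["mask"]&(z<.01)]; print("mat",rect(P))
t=read_camera("top"); Q=cloud(t)
for d in spotter.masks_of(t,"pad_c"):
    m=d["mask"]; P=Q[m]; print("pad",round(d["p"],2),np.round(d["location"]),m.sum(),np.round(np.nanmedian(P,0),3),rect(P[~np.isnan(P[:,0])]))
d=[d for d in spotter.masks_of(t,"scrap_bin")][0]; P=Q[d["mask"]&(Q[...,2]>.08)]; print("bin",rect(P))
plan([(.44,.19,.27,0)],1)
E
```

```text
t 28.0 pos [ 0.4182 -0.2145  0.2509] x [0.996 0.083 0.008] y [ 0.008 -0.006 -1.   ] z [-0.083  0.996 -0.007] w 1.001 q [-0.53 -0.14  2.02 -0.    1.25 -0.61] F [ 0.  -0.8 -0. ]
yaw 0.083 torque [-0.03 -0.02 -0.05] key xy [ 0.4181 -0.2136  0.2509]
338 [ 0.4171 -0.205   0.055 ] (0.4170447998046875, -0.20532173156738281, 20.924650192260742, 21.842763900756836, 5.297177314758301)
mat (0.4100750732421875, -0.2018585662841797, 103.11392211914062, 102.1494140625, 87.7623519897461)
pad 0.79 [178. 153.] 274 [0.668 0.2   0.069] (0.6764093627929687, 0.20035922241210938, 26.942716598510742, 89.84993743896484, 7.186270713806152)
bin (0.5679273681640625, -0.327436767578125, 179.25198364257812, 366.78265380859375, 20.65389633178711)
[[0.0066,-0.003,0.0442,-0,0.009,-0,1],[0.0062,-0.003,0.0443,-0,0.009,-0,1],[0.0058,-0.003,0.0444,-0,0.009,-0,1],[0.0054,-0.003,0.0444,-0,0.009,-0,1],[0.0049,-0.003,0.0445,-0,0.009,-0,1],[0.0045,-0.003,0.0445,-0,0.009,-0,1],[0.0041,-0.003,0.0445,-0,0.009,-0,1],[0.0037,-0.003,0.0446,-0,0.009,-0,1],[0.0033,-0.003,0.0446,-0,0.009,-0,1]]
```

```bash
python3 - <<'E'
from h import *
plan([(.55,.16,.33,0.13)],1)
E
```

```text
[[0.0185,-0.0097,0.0399,-0,-0.005,-0,1],[0.0187,-0.0097,0.0398,-0,-0.005,-0,1],[0.0189,-0.0097,0.0397,-0,-0.005,-0,1],[0.0191,-0.0097,0.0396,-0,-0.005,-0,1],[0.0193,-0.0097,0.0395,-0,-0.005,-0,1],[0.0195,-0.0097,0.0394,-0,-0.005,-0,1],[0.0197,-0.0097,0.0393,-0,-0.005,-0,1],[0.0199,-0.0097,0.0392,-0,-0.005,-0,1],[0.0201,-0.0097,0.0391,-0,-0.005,-0,1]]
```

Emit:
{"fn": "jog_arm", "kwargs": {
  "increments": [
    [0.019,-0.01,0.04,0,-0.005,0,1],
    [0.019,-0.01,0.04,0,-0.005,0,1],
    [0.019,-0.01,0.04,0,-0.005,0,1],
    [0.019,-0.01,0.04,0,-0.005,0,1],
    [0.019,-0.01,0.04,0,-0.005,0,1],
    [0.019,-0.01,0.039,0,-0.005,0,1],
    [0.02,-0.009,0.039,0,-0.005,0,1],
    [0.02,-0.009,0.039,0,-0.005,0,1],
    [0.02,-0.009,0.02,0,-0.005,0,1],
    [0,0,0,0,0,0,1]
  ]
}}

```text
time: 29.5
tool_pos: [0.5484, 0.1539, 0.3084]
tcp_rot: [-1.563, -0.069, 0.135]
wrist_force: [0.1, 0.2, 1.1]
width: 0.999
```

```bash
python3 - <<'E'
exec(open("y.py").read())
c=read_camera("wrist"); cv2.imwrite("pics/w7.png",cv2.resize(c["img"],(800,600))); Q=cloud(c); z=Q[...,2]
for d in spotter.masks_of(c,"pad_c"):
    m=d["mask"]; P=Q[m]; P=P[~np.isnan(P[:,0])]; print("pad",round(d["p"],2),np.round(d["location"]),m.sum(),np.round(np.median(P,0),4),np.round(np.percentile(P[:,2],[2,50,98]),4),np.round(rect(P),4))
    T=P[P[:,2]>.065]
    if len(T)>50: print("   top",len(T),np.round(rect(T),4))
for d in spotter.masks_of(c,"carrier")[:1]:
    P=Q[d["mask"]]; T=P[P[:,2]>.064]; print("carrier top",np.round(rect(T),4)); np.save("carr.npy",P)
for d in spotter.spot_point(c,"carrier_mouth"): print(d["p"],at_z(c,*d["location"],.0506))
E
```

```text
t 29.5 pos [0.5484 0.1539 0.3084] x [ 0.991  0.129 -0.042] y [-0.042  0.003 -0.999] z [-0.129  0.992  0.008] w 0.999 q [0.22 0.06 1.73 0.01 1.4  0.09] F [0.1 0.2 1.1]
yaw 0.13 torque [ 0.02 -0.02  0.  ] key xy [0.5483 0.1548 0.3085]
pad 0.9 [323. 144.] 1033 [0.6197 0.1947 0.0692] [0.0283 0.0692 0.0733] [ 0.6296  0.192  28.5391 95.9371  6.9371]
   top 705 [ 0.6227  0.1929 14.1688 87.4509  7.5399]
pad 0.87 [200. 114.] 1861 [0.4351 0.2117 0.0128] [-0.0003  0.0128  0.0147] [  0.4316   0.2098 110.0624  49.1971  80.618 ]
pad 0.62 [360. 141.] 1244 [0.6667 0.2005 0.0688] [0.0323 0.0688 0.0731] [ 0.6767  0.1982 28.0318 94.0256  8.0046]
   top 783 [ 0.67    0.1992 14.2479 87.1391  7.3025]
carrier top [  0.6402   0.1956  96.019  138.7956   7.8262]
0.95 [0.59373001 0.1859908  0.0506    ]
```

View pics/w7.png

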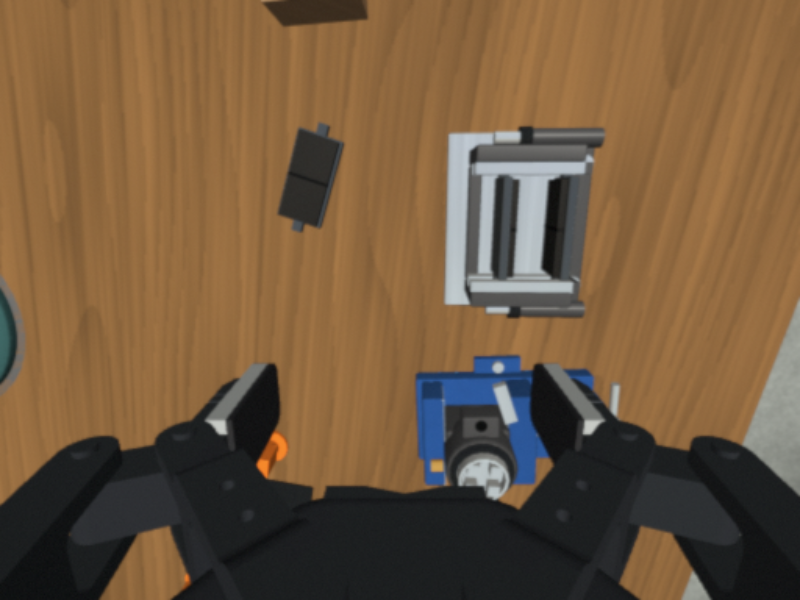

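```bash
python3 - <<'E'
from h import *
plan([(.6227,.1929,.2,0.131,.035),(.6227,.1929,.13,0.131,.025)],.4)
E
```

```text
[[0.0211,0.0264,0.0077,-0.002,-0.001,-0.01,0.4],[0.0209,0.0266,0.0077,-0.002,-0.001,-0.01,0.4],[0.0206,0.0268,0.0078,-0.002,-0.001,-0.01,0.4],[0.0203,0.027,0.0078,-0.002,-0.001,-0.01,0.4],[0,0.0233,0,0,0,-0,0.4],[0,0.0233,0,0,0,-0,0.4],[0,0.0233,0,0,0,-0,0.4]]
```

Emit:
{"fn": "jog_arm", "kwargs": {
  "increments": [
    [0.021,0.026,0.008,-0.002,-0.001,-0.01,0.4],
    [0.021,0.026,0.008,-0.002,-0.001,-0.01,0.4],
    [0.021,0.027,0.008,-0.002,-0.001,-0.01,0.4],
    [0.02,0.027,0.008,-0.002,-0.001,-0.01,0.4],
    [0,0.023,0,0,0,0,0.4],
    [0,0.023,0,0,0,0,0.4],
    [0,0.023,0,0,0,0,0.4],
    [0,0,0,0,0,0,0.4],
    [0,0,0,0,0,0,0.4]
  ]
}}

```text
time: 30.82
tool_pos: [0.6216, 0.1831, 0.1271]
tcp_rot: [-1.572, -0.09, 0.094]
wrist_force: [-0.1, 0.8, 0.3]
width: 0.399
```

```bash
python3 - <<'E'
exec(open("y.py").read())
c=read_camera("wrist"); Q=cloud(c); z=Q[...,2]
for d in spotter.masks_of(c,"pad_c"):
    m=d["mask"]; P=Q[m]; T=P[(P[:,2]>.065)&(P[:,2]<.08)]
    if len(T)>50: print("   top",len(T),np.round(rect(T),4))
plan([(.6227,.1929,.09,0.131,.025)],.4)
E
```

```text
t 30.82 pos [0.6216 0.1831 0.1271] x [ 0.993  0.117 -0.002] y [-0.002 -0.003 -1.   ] z [-0.117  0.993 -0.003] w 0.399 q [ 0.25  0.31  1.77 -0.    1.06  0.13] F [-0.1  0.8  0.3]
yaw 0.117 torque [ 0.01  0.01 -0.01] key xy [0.6215 0.184  0.1271]
   top 2384 [ 0.6702  0.1995 14.444  87.6174  7.9051]
   top 2142 [ 0.6227  0.1933 13.6661 87.7315  7.4766]
   top 6939 [  0.6409   0.1957  96.5939 138.6508   7.5622]
[[0.0011,0.0186,0.0047,0.001,-0.007,-0.001,0.4],[0.0011,0.0186,0.0047,0.001,-0.007,-0.001,0.4]]
```

Emit:
{"fn": "jog_arm", "kwargs": {
  "increments": [
    [0.001,0.015,0.005,0,-0.007,0,0.4],
    [0.001,0.015,0.005,0,-0.007,0,0.4],
    [0,0,0,0,0,0,0.4],
    [0,0,0,0,0,0,0.4]
  ]
}}

```text
time: 31.42
tool_pos: [0.6233, 0.1948, 0.0968]
tcp_rot: [-1.571, -0.105, 0.104]
wrist_force: [-0.3, 0.4, 0.8]
width: 0.402
```

```bash
python3 - <<'E'
exec(open("y.py").read())
plan([(.6227,.1931,.056,0.131,.02)],.4)
E
```

```text
t 31.43 pos [0.6233 0.1948 0.0968] x [0.991 0.133 0.001] y [ 0.001 -0.002 -1.   ] z [-0.133  0.991 -0.002] w 0.402 q [ 0.27  0.35  1.79 -0.    1.01  0.13] F [-0.3  0.4  0.8]
yaw 0.133 torque [ 0.08 -0.01 -0.  ] key xy [0.6232 0.1957 0.0968]
[[-0.0004,0.0204,-0.0008,0.001,0.001,0,0.4],[-0.0004,0.0204,-0.0008,0.001,0.001,0,0.4]]
```

Emit:
{"fn": "jog_arm", "kwargs": {
  "increments": [
    [-0.001,0.014,-0.001,0,0,0,0.4],
    [0,0.014,-0.001,0,0,0,0.4],
    [0,0.012,0,0,0,0,0.4],
    [0,0,0,0,0,0,0.4],
    [0,0,0,0,0,0,0.4]
  ]
}}

```text
time: 32.05
tool_pos: [0.6222, 0.1921, 0.0533]
tcp_rot: [-1.571, -0.104, 0.105]
wrist_force: [0.5, 0.8, 0.2]
width: 0.4
```

```bash
python3 - <<'E'
exec(open("y.py").read())
plan([(.6227,.1931,.056,0.131,.02)],.4)
E
```

```text
t 32.05 pos [0.6222 0.1921 0.0533] x [ 0.991  0.133 -0.001] y [-0.    -0.003 -1.   ] z [-0.133  0.991 -0.003] w 0.4 q [ 0.26  0.39  1.81 -0.    0.94  0.13] F [0.5 0.8 0.2]
yaw 0.133 torque [-0.03  0.02  0.01] key xy [0.6221 0.193  0.0533]
[[0.0006,-0.0027,0.0009,0.003,0.002,-0.001,0.4]]
```

Emit:
{"fn": "jog_arm", "kwargs": {
  "increments": [
    [0,0,0,0,0,0,0],
    [0,0,0,0,0,0,0],
    [0,0,0,0,0,0,0],
    [0,0,0,0,0,0,0],
    [0,0,0,0,0,0,0]
  ],
  "force": 60
}}

```text
time: 32.67
tool_pos: [0.6226, 0.1922, 0.0539]
tcp_rot: [-1.571, -0.105, 0.104]
wrist_force: [-0.6, 0.2, -2.0]
width: 0.151
```

```bash
python3 - <<'E'
exec(open("y.py").read())
E
```

```text
t 32.67 pos [0.6226 0.1922 0.0539] x [0.991 0.133 0.001] y [ 0.001 -0.002 -1.   ] z [-0.133  0.991 -0.003] w 0.151 q [ 0.26  0.39  1.81 -0.    0.94  0.13] F [-0.6  0.2 -2. ]
yaw 0.133 torque [-0.02  0.01  0.03] key xy [0.6224 0.1931 0.0539]
```

Emit:
{"fn": "jog_arm", "kwargs": {
  "increments": [
    [-0.004,0,0,0,0,0,0],
    [-0.006,0,0,0,0,0,0],
    [0,0,0,0,0,0,0]
  ]
}}

```text
time: 33.05
tool_pos: [0.6118, 0.1908, 0.0539]
tcp_rot: [-1.571, -0.105, 0.104]
wrist_force: [-1.1, -0.6, -1.8]
width: 0.154
```

```bash
python3 - <<'E'
exec(open("y.py").read())
E
```

```text
t 33.05 pos [0.6118 0.1908 0.0539] x [0.991 0.133 0.   ] y [ 0.001 -0.003 -1.   ] z [-0.133  0.991 -0.003] w 0.154 q [ 0.26  0.38  1.84 -0.    0.93  0.13] F [-1.1 -0.6 -1.8]
yaw 0.133 torque [-0.02  0.11 -0.03] key xy [0.6117 0.1917 0.0539]
```

Sliding freely. Continue straight along −x.

Emit:
{"fn": "jog_arm", "kwargs": {
  "increments": [
    [-0.006,0,0,0,0,0,0],
    [-0.008,0,0,0,0,0,0],
    [-0.008,0,0,0,0,0,0],
    [0,0,0,0,0,0,0]
  ]
}}

```text
time: 33.55
tool_pos: [0.5874, 0.1875, 0.0534]
tcp_rot: [-1.571, -0.104, 0.105]
wrist_force: [-0.2, -0.3, -2.1]
width: 0.154
```

Emit:
{"fn": "jog_arm", "kwargs": {
  "increments": [
    [-0.006,0,0,0,0,0,0],
    [-0.008,0,0,0,0,0,0],
    [-0.008,0,0,0,0,0,0],
    [0,0,0,0,0,0,0]
  ]
}}

```text
time: 34.05
tool_pos: [0.5637, 0.1843, 0.0533]
tcp_rot: [-1.571, -0.103, 0.106]
wrist_force: [-0.5, -0.7, -3.0]
width: 0.154
```

```bash
python3 - <<'E'
exec(open("y.py").read())
E
```

```text
t 34.05 pos [0.5637 0.1843 0.0533] x [ 0.991  0.133 -0.002] y [-0.001 -0.003 -1.   ] z [-0.133  0.991 -0.003] w 0.154 q [ 0.28  0.3   1.94 -0.    0.9   0.14] F [-0.5 -0.7 -3. ]
yaw 0.133 torque [-0.03 -0.02  0.03] key xy [0.5636 0.1852 0.0533]
```

```bash
python3 - <<'E'
from h import *
t=read_camera("top"); k=.64
q=np.array([at_z(t,u*k,v*k,.09)[:2] for u,v in [(568,235),(668,238),(671,365),(555,362)]]); print(np.round(q,3).tolist(),q.mean(0))
print([at_z(t,*d["location"],.0) for d in spotter.spot_point(t,"scrap_bin")])
Q=cloud(t); print(np.round(Q[197,388],3))
d=spotter.masks_of(t,"scrap_bin")[0]; P=Q[d["mask"]]; P=P[(P[:,2]>.075)&(P[:,1]<-.25)]; print(rect(P))
P=Q[d["mask"]]; P=P[(P[:,2]<.015)&(P[:,1]<-.25)]; print(rect(P))
plan([(.5637,.1843,.16,.131,.03),(.55,.10,.24,.1),(.55,-.40,.24,0)],0)
E
```

```text
[[0.656, -0.318], [0.648, -0.496], [0.423, -0.48], [0.431, -0.281]] [ 0.5396651  -0.39386946]
[array([ 0.54214929, -0.40857408,  0.        ])]
[ 0.54  -0.405  0.006]
(0.5449642333984375, -0.3988184814453125, 182.33322143554688, 221.554443359375, 85.75850677490234)
(0.5581686401367187, -0.41653909301757813, 221.6452178955078, 258.37335205078125, 85.27552032470703)
[[-0.0003,-0.0266,-0.0001,0.001,0,-0,0],[-0.0003,-0.0266,-0.0001,0.001,0,-0,0],[-0.0003,-0.0266,-0,0.001,0,-0,0],[-0.0003,-0.0266,-0,0.001,0,-0,0],[-0.0082,-0.0267,-0.0273,0,0.01,-0,0],[-0.0079,-0.0267,-0.0273,0,0.01,-0,0],[-0.0076,-0.0267,-0.0274,0,0.01,-0,0],[-0.005,0,-0.0498,0,0.01,-0,0],[-0.0045,0,-0.0498,0,0.01,-0,0],[-0.004,0,-0.0498,0,0.01,-0,0]]
[[-0.0035,0,-0.0499,0,0.01,-0,0],[-0.003,0,-0.0499,0,0.01,-0,0],[-0.0025,0,-0.0499,0,0.01,-0,0],[-0.002,0,-0.05,0,0.01,-0,0],[-0.0015,0,-0.05,0,0.01,-0,0],[-0.001,0,-0.05,0,0.01,-0,0],[-0.0005,0,-0.05,0,0.01,-0,0]]
```

Emit:
{"fn": "jog_arm", "kwargs": {
  "increments": [
    [0,-0.027,0,0,0,0,0],
    [0,-0.027,0,0,0,0,0],
    [0,-0.027,0,0,0,0,0],
    [0,-0.027,0,0,0,0,0],
    [-0.008,-0.03,-0.027,0,0.01,0,0],
    [-0.008,-0.03,-0.027,0,0.01,0,0],
    [-0.008,-0.027,-0.027,0,0.01,0,0],
    [-0.005,0,-0.05,0,0.01,0,0],
    [-0.005,0,-0.05,0,0.01,0,0],
    [-0.004,0,-0.05,0,0.01,0,0]
  ]
}}

```text
time: 35.45
tool_pos: [0.5545, -0.0521, 0.2578]
tcp_rot: [-1.573, -0.067, 0.056]
wrist_force: [0.8, -0.2, -2.6]
width: 0.148
```

Emit:
{"fn": "jog_arm", "kwargs": {
  "increments": [
    [-0.0035,0,-0.05,0,0.01,0,0],
    [-0.003,0,-0.05,0,0.01,0,0],
    [-0.0025,0,-0.05,0,0.01,0,0],
    [-0.002,0,-0.05,0,0.01,0,0],
    [-0.0015,0,-0.05,0,0.01,0,0],
    [-0.001,0,-0.05,0,0.01,0,0],
    [0,0,-0.03,0,0,0,0],
    [0,0,0,0,0,0,0]
  ]
}}

```text
time: 36.45
tool_pos: [0.5568, -0.3989, 0.2597]
tcp_rot: [-1.576, -0.017, -0.001]
wrist_force: [0.3, 0.9, -2.6]
width: 0.153
```

```bash
python3 - <<'E'
exec(open("y.py").read())
plan([(.51,-.40,.12,-.07),(.51,-.4,.06,-.07,.03)],0)
E
```

```text
t 36.45 pos [ 0.5568 -0.3989  0.2597] x [1.    0.01  0.012] y [ 0.012 -0.005 -1.   ] z [-0.01   1.    -0.005] w 0.153 q [-0.66  0.27  1.57  0.    1.29 -0.67] F [ 0.3  0.9 -2.6]
yaw 0.01 torque [-0.    0.06 -0.03] key xy [ 0.5568 -0.398   0.2596]
[[-0.0161,0.0464,0.0001,0.002,0.027,0.004,0],[-0.0159,0.0464,-0.0005,0.002,0.027,0.004,0],[-0.0157,0.0465,-0.001,0.002,0.027,0.004,0],[0,0.03,0,0,-0,-0,0],[0,0.03,0,0,-0,-0,0]]
```

Emit:
{"fn": "jog_arm", "kwargs": {
  "increments": [
    [-0.016,0.045,0,0.002,0.027,0.004,0],
    [-0.016,0.045,0,0.002,0.027,0.004,0],
    [-0.016,0.045,0,0.002,0.027,0.004,0],
    [0,0.02,0,0,0,0,0],
    [0,0.02,0,0,0,0,0],
    [0,0,0,0,0,0,0]
  ]
}}

```text
time: 37.2
tool_pos: [0.5138, -0.3973, 0.0829]
tcp_rot: [-1.571, 0.05, -0.061]
wrist_force: [0.2, -0.7, -2.5]
width: 0.152
```

Emit:
{"fn": "jog_arm", "kwargs": {
  "increments": [
    [0,0.015,0,0,0,0,0],
    [0,0.012,0,0,0,0,0],
    [0,0,0,0,0,0,0],
    [0,0,0,0,0,0,0.4],
    [0,0,0,0,0,0,0.4],
    [0,0,0,0,0,0,0.4],
    [0,-0.04,0,0,0,0,0.4],
    [0,-0.06,0,0,0,0,0.4],
    [0,-0.06,0,0,0,0,0.4],
    [0,0,0,0,0,0,0.4]
  ]
}}

```text
time: 38.45
tool_pos: [0.5169, -0.3998, 0.2266]
tcp_rot: [-1.579, 0.041, -0.069]
wrist_force: [0.1, 0.3, 0.1]
width: 0.402
```

```bash
python3 - <<'E'
exec(open("y.py").read())
c=read_camera("wrist"); Q=cloud(c); cv2.imwrite("pics/w8.png",c["img"])
for d in spotter.masks_of(c,"pad_c"):
    P=Q[d["mask"]]; print(round(d["p"],2),d["mask"].sum(),np.round(np.nanmedian(P,0),3))
plan([(.55,.10,.24,.1),(.645,.19,.2,.131,.035)],.4)
E
```

```text
t 38.45 pos [ 0.5169 -0.3998  0.2266] x [ 0.997 -0.07   0.018] y [ 0.017 -0.01  -1.   ] z [ 0.07   0.998 -0.009] w 0.402 q [-0.7   0.22  1.69  0.    1.21 -0.63] F [0.1 0.3 0.1]
yaw -0.07 torque [0.03 0.01 0.02] key xy [ 0.5169 -0.3989  0.2266]
0.59 2538 [ 0.547 -0.398  0.017]
[[0.0001,-0.0021,0.0499,0,-0.017,0.001,0.4],[0.001,-0.0021,0.0499,0,-0.017,0.001,0.4],[0.0018,-0.0021,0.0498,0,-0.017,0.001,0.4],[0.0026,-0.0021,0.0498,0,-0.017,0.001,0.4],[0.0035,-0.0021,0.0498,0,-0.017,0.001,0.4],[0.0043,-0.002,0.0497,0,-0.017,0.001,0.4],[0.0052,-0.002,0.0496,0,-0.017,0.001,0.4],[0.006,-0.002,0.0495,0,-0.017,0.001,0.4],[0.0069,-0.002,0.0494,0,-0.017,0.001,0.4],[0.0077,-0.002,0.0493,0,-0.017,0.001,0.4]]
[[0.0259,0.01,0.02,0,-0.008,-0,0.4],[0.026,0.01,0.0198,0,-0.008,-0,0.4],[0.0262,0.01,0.0196,0,-0.008,-0,0.4],[0.0263,0.01,0.0194,0,-0.008,-0,0.4]]
```

Emit:
{"fn": "jog_arm", "kwargs": {
  "increments": [
    [0,-0.002,0.05,0,-0.017,0.001,0.4],
    [0.001,-0.002,0.05,0,-0.017,0.001,0.4],
    [0.002,-0.002,0.05,0,-0.017,0.001,0.4],
    [0.003,-0.002,0.05,0,-0.017,0.001,0.4],
    [0.003,-0.002,0.05,0,-0.017,0.001,0.4],
    [0.004,-0.002,0.05,0,-0.017,0.001,0.4],
    [0.005,-0.002,0.05,0,-0.017,0.001,0.4],
    [0.006,-0.002,0.05,0,-0.017,0.001,0.4],
    [0.007,-0.002,0.05,0,-0.017,0.001,0.4],
    [0.008,-0.002,0.05,0,-0.017,0.001,0.4]
  ]
}}

```text
time: 39.8
tool_pos: [0.5369, 0.1175, 0.2162]
tcp_rot: [-1.562, -0.046, 0.106]
wrist_force: [1.7, 0.3, -0.7]
width: 0.4
```

Emit:
{"fn": "jog_arm", "kwargs": {
  "increments": [
    [0.026,0,0.02,0,-0.008,0,0.4],
    [0.026,0,0.02,0,-0.008,0,0.4],
    [0.026,0,0.02,0,-0.008,0,0.4],
    [0.026,0,0.01,0,-0.008,0,0.4],
    [0,0,0,0,0,0,0.4],
    [0,0,0,0,0,0,0.4]
  ]
}}

```text
time: 40.55
tool_pos: [0.6251, 0.2038, 0.1958]
tcp_rot: [-1.564, -0.057, 0.158]
wrist_force: [-0.8, 0.8, -0.4]
width: 0.397
```

```bash
python3 - <<'E'
exec(open("y.py").read())
c=read_camera("wrist"); Q=cloud(c); z=Q[...,2]
for d in spotter.masks_of(c,"pad_c"):
    m=d["mask"]; P=Q[m]; T=P[(P[:,2]>.065)&(P[:,2]<.08)]
    if len(T)>50: print("   top",len(T),np.round(rect(T),4))
plan([(.6702,.1995,.11,0.131,.025)],.4)
E
```

```text
t 40.55 pos [0.6251 0.2038 0.1958] x [ 0.989  0.136 -0.064] y [-0.065 -0.001 -0.998] z [-0.136  0.991  0.008] w 0.397 q [0.27 0.3  1.65 0.02 1.25 0.13] F [-0.8  0.8 -0.4]
yaw 0.137 torque [-0.03 -0.01 -0.03] key xy [0.625  0.2047 0.1958]
   top 1126 [ 0.6694  0.2042 14.0799 78.691   7.901 ]
[[0.0123,0.0209,-0.0027,-0.002,0.001,-0.016,0.4],[0.012,0.021,-0.0027,-0.002,0.001,-0.016,0.4],[0.0117,0.0212,-0.0026,-0.002,0.001,-0.016,0.4],[0.0113,0.0214,-0.0026,-0.002,0.001,-0.016,0.4]]
```

Emit:
{"fn": "jog_arm", "kwargs": {
  "increments": [
    [0.012,0.018,-0.003,-0.002,0.001,-0.016,0.4],
    [0.012,0.018,-0.003,-0.002,0.001,-0.016,0.4],
    [0.012,0.018,-0.003,-0.002,0.001,-0.016,0.4],
    [0.011,0.018,-0.003,-0.002,0.001,-0.016,0.4],
    [0,0,0,0,0,0,0.4],
    [0,0,0,0,0,0,0.4]
  ]
}}

```text
time: 41.4
tool_pos: [0.6687, 0.1944, 0.1241]
tcp_rot: [-1.569, -0.105, 0.098]
wrist_force: [-0.1, -0.5, -0.1]
width: 0.4
```

```bash
python3 - <<'E'
exec(open("y.py").read())
plan([(.6701,.1995,.08,0.131,.025)],.4)
E
```

```text
t 41.4 pos [0.6687 0.1944 0.1241] x [0.992 0.129 0.004] y [ 0.004 -0.    -1.   ] z [-0.129  0.992 -0.001] w 0.4 q [ 0.25  0.39  1.67 -0.    1.08  0.12] F [-0.1 -0.5 -0.1]
yaw 0.129 torque [-0.03 -0.01  0.01] key xy [0.6686 0.1953 0.1241]
[[0.0009,0.0221,0.0025,0,-0.001,0.002,0.4],[0.001,0.0221,0.0025,0,-0.001,0.002,0.4]]
```

Emit:
{"fn": "jog_arm", "kwargs": {
  "increments": [
    [0.001,0.018,0.003,0,-0.001,0.002,0.4],
    [0.001,0.018,0.002,0,-0.001,0.002,0.4],
    [0,0,0,0,0,0,0.4],
    [0,0,0,0,0,0,0.4]
  ]
}}

```text
time: 41.9
tool_pos: [0.6701, 0.2004, 0.0871]
tcp_rot: [-1.568, -0.104, 0.102]
wrist_force: [0.3, -0.9, 0.2]
width: 0.401
```

```bash
python3 - <<'E'
exec(open("y.py").read())
plan([(.6701,.1995,.056,0.131,.025)],.4)
E
```

```text
t 41.9 pos [0.6701 0.2004 0.0871] x [0.991 0.131 0.001] y [ 0.001 -0.    -1.   ] z [-0.131  0.991 -0.   ] w 0.401 q [ 0.26  0.43  1.68 -0.    1.02  0.12] F [ 0.3 -0.9  0.2]
yaw 0.131 torque [0.03 0.02 0.04] key xy [0.67   0.2013 0.0871]
[[-0.0001,0.0156,-0.0004,0,0,0.001,0.4],[-0.0001,0.0156,-0.0004,0,0,0.001,0.4]]
```

Emit:
{"fn": "jog_arm", "kwargs": {
  "increments": [
    [0,0.012,0,0,0,0,0.4],
    [0,0.012,-0.001,0,0,0,0.4],
    [0,0.007,0,0,0,0,0.4],
    [0,0,0,0,0,0,0.4],
    [0,0,0,0,0,0,0.4]
  ]
}}

```text
time: 42.52
tool_pos: [0.6704, 0.1992, 0.0539]
tcp_rot: [-1.569, -0.104, 0.102]
wrist_force: [-0.3, 0.4, 0.5]
width: 0.401
```

```bash
python3 - <<'E'
exec(open("y.py").read())
plan([(.6701,.1995,.055,0.131,.025)],.4)
E
```

```text
t 42.52 pos [0.6704 0.1992 0.0539] x [0.991 0.131 0.001] y [ 0.001 -0.    -1.   ] z [-0.131  0.991 -0.   ] w 0.401 q [ 0.25  0.47  1.7  -0.    0.97  0.12] F [-0.3  0.4  0.5]
yaw 0.131 torque [-0.   -0.01  0.05] key xy [0.6703 0.2001 0.0539]
[[-0.0003,-0.0011,0.0003,0,0,0.001,0.4]]
```

Emit:
{"fn": "jog_arm", "kwargs": {
  "increments": [
    [0,0,0,0,0,0,0],
    [0,0,0,0,0,0,0],
    [0,0,0,0,0,0,0],
    [0,0,0,0,0,0,0],
    [0,0,0,0,0,0,0]
  ]
}}

```text
time: 43.15
tool_pos: [0.6708, 0.1993, 0.0545]
tcp_rot: [-1.568, -0.105, 0.101]
wrist_force: [0.5, -0.6, -1.6]
width: 0.155
```

Emit:
{"fn": "jog_arm", "kwargs": {
  "increments": [
    [-0.004,0,0,0,0,0,0],
    [-0.006,0,0,0,0,0,0],
    [-0.008,0,0,0,0,0,0],
    [0,0,0,0,0,0,0]
  ]
}}

```text
time: 43.65
tool_pos: [0.6514, 0.1967, 0.0545]
tcp_rot: [-1.568, -0.105, 0.102]
wrist_force: [-0.7, -0.5, -0.9]
width: 0.152
```

```bash
python3 - <<'E'
exec(open("y.py").read())
plan([(.6701-.119*.991,.1992-.119*.131,.054,0.131,.01)],0)
E
```

```text
t 43.65 pos [0.6514 0.1967 0.0545] x [0.991 0.131 0.002] y [ 0.002  0.    -1.   ] z [-0.131  0.991 -0.   ] w 0.152 q [ 0.26  0.44  1.75 -0.    0.96  0.13] F [-0.7 -0.5 -0.9]
yaw 0.131 torque [-0.06  0.17  0.01] key xy [0.6513 0.1976 0.0545]
[[-0.01,0,-0,0,0,0,0],[-0.01,0,-0,0,0,0,0],[-0.01,0,-0,0,0,0,0],[-0.01,0,-0,0,0,0,0],[-0.01,0,-0,0,0,0,0],[-0.01,0,-0,0,0,0,0],[-0.01,0,-0,0,0,0,0],[-0.01,0,-0,0,0,0,0],[-0.01,0,-0,0,0,0,0],[-0.01,0,-0,0,0,0,0]]
```

Emit:
{"fn": "jog_arm", "kwargs": {
  "increments": [
    [-0.007,0,0,0,0,0,0],
    [-0.008,0,0,0,0,0,0],
    [-0.008,0,0,0,0,0,0],
    [-0.008,0,0,0,0,0,0],
    [0,0,0,0,0,0,0]
  ]
}}

```text
time: 44.28
tool_pos: [0.618, 0.1924, 0.0545]
tcp_rot: [-1.568, -0.105, 0.102]
wrist_force: [-0.8, -0.8, -0.9]
width: 0.153
```

Emit:
{"fn": "jog_arm", "kwargs": {
  "increments": [
    [-0.007,0,0,0,0,0,0],
    [-0.008,0,0,0,0,0,0],
    [-0.008,0,0,0,0,0,0],
    [-0.008,0,0,0,0,0,0],
    [0,0,0,0,0,0,0]
  ]
}}

```text
time: 44.9
tool_pos: [0.5844, 0.1878, 0.0539]
tcp_rot: [-1.569, -0.104, 0.103]
wrist_force: [0.5, -0.0, -2.4]
width: 0.158
```

Emit:
{"fn": "jog_arm", "kwargs": {
  "increments": [
    [-0.007,0,0,0,0,0,0],
    [-0.008,0,0,0,0,0,0],
    [-0.01,0,0,0,0,0,0],
    [0,0,0,0,0,0,0]
  ]
}}

```text
time: 45.4
tool_pos: [0.557, 0.1841, 0.0532]
tcp_rot: [-1.569, -0.102, 0.104]
wrist_force: [0.1, -0.4, -3.2]
width: 0.15
```

```bash
python3 - <<'E'
exec(open("y.py").read())
E
```

```text
t 45.4 pos [0.557  0.1841 0.0532] x [ 0.991  0.131 -0.002] y [-0.001 -0.001 -1.   ] z [-0.131  0.991 -0.001] w 0.15 q [ 0.28  0.29  1.96 -0.    0.9   0.15] F [ 0.1 -0.4 -3.2]
yaw 0.132 torque [ 0.03 -0.04 -0.03] key xy [0.5569 0.185  0.0532]
```

Emit:
{"fn": "jog_arm", "kwargs": {
  "increments": [
    [0,-0.027,0,0,0,0,0],
    [0,-0.027,0,0,0,0,0],
    [0,-0.027,0,0,0,0,0],
    [0,-0.027,0,0,0,0,0],
    [-0.008,-0.03,-0.027,0,0.01,0,0],
    [-0.008,-0.03,-0.027,0,0.01,0,0],
    [-0.008,-0.027,-0.027,0,0.01,0,0],
    [-0.008,0,-0.05,0,0.01,0,0],
    [-0.008,0,-0.05,0,0.01,0,0],
    [-0.008,0,-0.05,0,0.01,0,0]
  ]
}}

```text
time: 46.65
tool_pos: [0.5344, -0.0539, 0.2567]
tcp_rot: [-1.572, -0.065, 0.056]
wrist_force: [0.4, -0.5, -2.7]
width: 0.151
```

Emit:
{"fn": "jog_arm", "kwargs": {
  "increments": [
    [-0.008,0,-0.05,0,0.01,0,0],
    [-0.008,0,-0.05,0,0.01,0,0],
    [-0.008,0,-0.05,0,0.01,0,0],
    [-0.008,0,-0.05,0,0.01,0,0],
    [-0.008,0,-0.05,0,0.01,0,0],
    [-0.008,0,-0.05,0,0.01,0,0],
    [0,0,-0.03,0,0,0,0],
    [0,0,0,0,0,0,0]
  ]
}}

```text
time: 47.65
tool_pos: [0.4995, -0.4012, 0.2583]
tcp_rot: [-1.576, -0.017, -0.001]
wrist_force: [0.8, 0.8, -2.6]
width: 0.151
```

```bash
python3 - <<'E'
exec(open("y.py").read())
plan([(.488,-.40,.12,-.07),(.488,-.4,.06,-.07,.03)],0)
E
```

```text
t 47.65 pos [ 0.4995 -0.4012  0.2583] x [1.    0.01  0.012] y [ 0.012 -0.005 -1.   ] z [-0.01   1.    -0.005] w 0.151 q [-0.72  0.18  1.68  0.    1.27 -0.73] F [ 0.8  0.8 -2.6]
yaw 0.01 torque [-0.01  0.03  0.02] key xy [ 0.4995 -0.4003  0.2583]
[[-0.0044,0.046,0.0007,0.001,0.027,0.004,0],[-0.0042,0.0461,0.0005,0.001,0.027,0.004,0],[-0.004,0.0461,0.0003,0.001,0.027,0.004,0],[-0,0.03,0,0,-0,0,0],[-0,0.03,0,0,-0,0,0]]
```

Emit:
{"fn": "jog_arm", "kwargs": {
  "increments": [
    [-0.006,0.045,0,0.002,0.027,0.004,0],
    [-0.006,0.045,0,0.002,0.027,0.004,0],
    [-0.006,0.045,0,0.002,0.027,0.004,0],
    [0,0.02,0,0,0,0,0],
    [0,0.015,0,0,0,0,0],
    [0,0,0,0,0,0,0],
    [0,0,0,0,0,0,0]
  ]
}}

```text
time: 48.52
tool_pos: [0.4853, -0.3984, 0.0865]
tcp_rot: [-1.57, 0.052, -0.06]
wrist_force: [0.6, -0.0, -0.9]
width: 0.155
```

Emit:
{"fn": "jog_arm", "kwargs": {
  "increments": [
    [0,0.015,0,0,0,0,0],
    [0,0.012,0,0,0,0,0],
    [0,0,0,0,0,0,0],
    [0,0,0,0,0,0,0.4],
    [0,0,0,0,0,0,0.4],
    [0,0,0,0,0,0,0.4],
    [0,-0.04,0,0,0,0,1],
    [0,-0.06,0,0,0,0,1],
    [0,-0.06,0,0,0,0,1],
    [0,0,0,0,0,0,1]
  ]
}}

```text
time: 49.78
tool_pos: [0.4869, -0.4005, 0.228]
tcp_rot: [-1.576, 0.047, -0.066]
wrist_force: [0.1, -0.2, -0.9]
width: 0.999
```

```bash
python3 - <<'E'
exec(open("y.py").read())
c=read_camera("wrist"); Q=cloud(c); cv2.imwrite("pics/w9.png",c["img"])
for d in spotter.masks_of(c,"pad_c"):
    P=Q[d["mask"]]; print(round(d["p"],2),np.round(d["location"]),d["mask"].sum(),np.round(np.nanmedian(P,0),3))
plan([(.43,.10,.25,.1)],1)
E
```

```text
t 49.77 pos [ 0.4869 -0.4005  0.228 ] x [ 0.997 -0.071  0.012] y [ 0.012 -0.006 -1.   ] z [ 0.072  0.997 -0.005] w 0.999 q [-0.73  0.18  1.73  0.    1.21 -0.66] F [ 0.1 -0.2 -0.9]
yaw -0.072 torque [ 0.04  0.02 -0.  ] key xy [ 0.4869 -0.3996  0.228 ]
0.74 [303. 165.] 2581 [ 0.547 -0.398  0.017]
[[-0.009,-0.0028,0.0493,-0,-0.017,0,1],[-0.0081,-0.0028,0.0494,-0,-0.017,0,1],[-0.0073,-0.0028,0.0496,-0,-0.017,0,1],[-0.0064,-0.0028,0.0497,-0,-0.017,0,1],[-0.0056,-0.0028,0.0498,-0,-0.017,0,1],[-0.0047,-0.0028,0.0499,-0,-0.017,0,1],[-0.0039,-0.0028,0.05,-0,-0.017,0,1],[-0.003,-0.0028,0.05,-0,-0.017,0,1],[-0.0021,-0.0028,0.0501,-0,-0.017,0,1],[-0.0013,-0.0028,0.0501,-0,-0.017,0,1]]
```

View pics/w9.png

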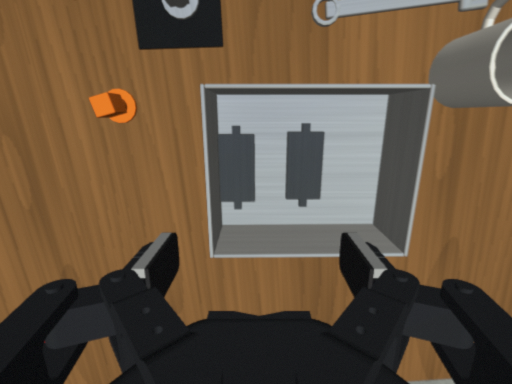

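Emit:
{"fn": "jog_arm", "kwargs": {
  "increments": [
    [-0.009,-0.003,0.05,0,-0.017,0,1],
    [-0.008,-0.003,0.05,0,-0.017,0,1],
    [-0.007,-0.003,0.05,0,-0.017,0,1],
    [-0.006,-0.003,0.05,0,-0.017,0,1],
    [-0.006,-0.003,0.05,0,-0.017,0,1],
    [-0.005,-0.003,0.05,0,-0.017,0,1],
    [-0.004,-0.003,0.05,0,-0.017,0,1],
    [-0.003,-0.003,0.05,0,0,0,1],
    [-0.002,-0.003,0.05,0,0,0,1],
    [-0.001,-0.003,0.05,0,0,0,1]
  ]
}}

```text
time: 51.12
tool_pos: [0.4193, 0.117, 0.2331]
tcp_rot: [-1.558, -0.01, 0.057]
wrist_force: [0.1, -0.4, -0.6]
width: 0.999
```

Emit:
{"fn": "jog_arm", "kwargs": {
  "increments": [
    [0,0,0.05,0,0,0,1],
    [0,0,0.03,0,0,0,1],
    [0,0,0,0,0,0,1],
    [0,0,0,0,0,0,1]
  ]
}}

```text
time: 51.62
tool_pos: [0.4101, 0.2003, 0.2261]
tcp_rot: [-1.563, -0.005, 0.072]
wrist_force: [-0.3, 0.8, 1.2]
width: 1.003
```

```bash
python3 - <<'E'
exec(open("y.py").read())
c=read_camera("wrist"); Q=cloud(c); z=Q[...,2]; cv2.imwrite("pics/w10.png",c["img"])
for d in spotter.masks_of(c,"pad_c"):
    P=Q[d["mask"]]; T=P[(P[:,2]>.009)&(P[:,2]<.02)]; print(round(d["p"],2),np.round(d["location"]),d["mask"].sum(),np.round(np.nanmedian(P,0),3),np.round(rect(T),4) if len(T)>10 else '')
plan([(.4316,.2098,.12,-.16)],1)
E
```

```text
t 51.62 pos [0.4101 0.2003 0.2261] x [ 0.998  0.049 -0.043] y [-0.043  0.006 -0.999] z [-0.049  0.999  0.008] w 1.003 q [ 0.38 -0.12  2.05  0.02  1.25  0.33] F [-0.3  0.8  1.2]
yaw 0.049 torque [ 0.02 -0.02 -0.03] key xy [0.41   0.2012 0.2261]
0.97 [284. 159.] 2428 [0.432 0.215 0.013] [ 0.4315  0.208  90.9961 40.0493 79.0547]
[[0.0087,0.0352,0.0026,-0.001,0.069,-0.014,1],[0.008,0.0353,0.0033,-0.001,0.069,-0.014,1],[0.0072,0.0354,0.0038,-0.001,0.069,-0.014,1]]
```

View pics/w10.png

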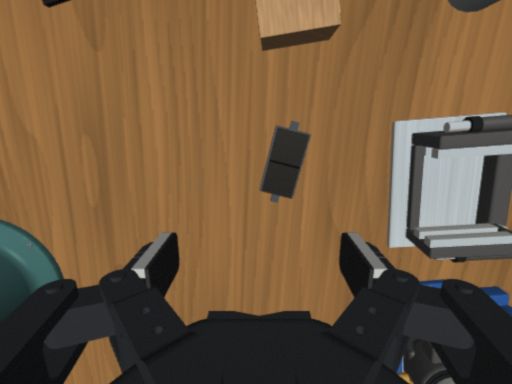

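```bash
python3 - <<'E'
from h import *
print(bot.finger_overhang,[a for a in dir(bot) if a[0]!='_'])
plan([(.4318,.210,.10,-.19,.035)],.75)
E
```

```text
0.014 ['MotionError', 'finger_overhang', 'finish_job']
[[0.0068,0.0314,0.002,-0.001,0.059,-0.011,0.75],[0.0063,0.0315,0.0024,-0.001,0.059,-0.011,0.75],[0.0058,0.0315,0.0028,-0.001,0.059,-0.011,0.75],[0.0053,0.0316,0.0031,-0.001,0.059,-0.011,0.75]]
```

Emit:
{"fn": "jog_arm", "kwargs": {
  "increments": [
    [0.007,0.03,0.002,0,0.059,-0.011,0.75],
    [0.006,0.03,0.002,0,0.059,-0.011,0.75],
    [0.006,0.03,0.003,0,0.059,-0.011,0.75],
    [0.005,0.025,0.003,0,0.059,-0.011,0.75],
    [0,0,0,0,0,0,0.75],
    [0,0,0,0,0,0,0.75]
  ]
}}

```text
time: 52.48
tool_pos: [0.4352, 0.2037, 0.1096]
tcp_rot: [-1.561, 0.157, -0.165]
wrist_force: [0.3, 0.7, -0.3]
width: 0.75
```

```bash
python3 - <<'E'
exec(open("y.py").read())
c=read_camera("wrist"); Q=cloud(c); z=Q[...,2]
for d in spotter.masks_of(c,"pad_c"):
    P=Q[d["mask"]]; T=P[(P[:,2]>.009)&(P[:,2]<.02)]; print(round(d["p"],2),d["mask"].sum(),np.round(np.nanmedian(P,0),3),np.round(rect(T),4) if len(T)>10 else '')
plan([(.4318,.210,.04,-.19,.035)],.75)
E
```

```text
t 52.48 pos [0.4352 0.2037 0.1096] x [ 0.979 -0.204  0.005] y [ 0.006  0.003 -1.   ] z [0.204 0.979 0.004] w 0.75 q [0.39 0.02 2.15 0.   0.97 0.59] F [ 0.3  0.7 -0.3]
yaw -0.205 torque [-0.01 -0.05 -0.05] key xy [0.4354 0.2046 0.1096]
0.86 5298 [0.433 0.216 0.013] [ 0.433   0.2137 87.8371 42.3699 79.2827]
0.75 20330 [0.598 0.205 0.01 ] [  0.616    0.1927  88.7637 168.9444   7.0135]
[[-0.0025,0.035,0.0024,-0.002,-0.008,0.003,0.75],[-0.0024,0.035,0.0025,-0.002,-0.008,0.003,0.75]]
```

Emit:
{"fn": "jog_arm", "kwargs": {
  "increments": [
    [-0.003,0.022,0.003,0,-0.004,0,0.75],
    [-0.002,0.022,0.004,0,-0.004,0,0.75],
    [0,0.022,0.003,0,0,0,0.75],
    [0,0,0,0,0,0,0.75],
    [0,0,0,0,0,0,0.75]
  ]
}}

```text
time: 53.2
tool_pos: [0.4387, 0.2172, 0.0501]
tcp_rot: [-1.555, 0.139, -0.167]
wrist_force: [-0.0, -0.1, -0.1]
width: 0.751
```

```bash
python3 - <<'E'
exec(open("y.py").read())
plan([(.433,.214,.016,-.19,.035)],.75)
E
```

```text
t 53.2 pos [0.4387 0.2172 0.0501] x [ 0.981 -0.194  0.017] y [ 0.019  0.009 -1.   ] z [0.194 0.981 0.012] w 0.751 q [0.41 0.12 2.18 0.   0.82 0.6 ] F [-0.  -0.1 -0.1]
yaw -0.196 torque [ 0.02 -0.04  0.04] key xy [0.4389 0.2181 0.0501]
[[-0.0056,0.0339,-0.0047,-0.012,-0.006,0.017,0.75]]
```

Emit:
{"fn": "jog_arm", "kwargs": {
  "increments": [
    [-0.004,0.012,-0.003,-0.008,0,0.012,0.75],
    [-0.004,0.012,-0.002,-0.006,0,0.01,0.75],
    [0,0,0,0,0,0,0.75],
    [0,0,0,0,0,0,0.75]
  ]
}}

```text
time: 53.7
tool_pos: [0.431, 0.2141, 0.0264]
tcp_rot: [-1.566, 0.157, -0.151]
wrist_force: [0.2, -0.1, 0.3]
width: 0.751
```

```bash
python3 - <<'E'
exec(open("y.py").read())
plan([(.433,.214,.016,-.19,.035)],.75)
E
```

```text
t 53.7 pos [0.431  0.2141 0.0264] x [ 0.981 -0.194 -0.004] y [-0.004  0.    -1.   ] z [ 0.194  0.981 -0.001] w 0.751 q [0.41 0.15 2.19 0.   0.8  0.6 ] F [ 0.2 -0.1  0.3]
yaw -0.196 torque [ 0.02 -0.01  0.04] key xy [0.4312 0.215  0.0264]
[[0.002,0.0104,0.0003,0.001,-0.006,-0.004,0.75]]
```

Emit:
{"fn": "jog_arm", "kwargs": {
  "increments": [
    [0.002,0.008,0,0,0,0,0.75],
    [0,0,0,0,0,0,0.75],
    [0,0,0,0,0,0,0.45],
    [0,0,0,0,0,0,0.3],
    [0,0,0,0,0,0,0.3],
    [0,0,0,0,0,0,0.3]
  ]
}}

```text
time: 54.45
tool_pos: [0.4335, 0.2138, 0.0189]
tcp_rot: [-1.565, 0.157, -0.151]
wrist_force: [-0.2, 0.4, -0.4]
width: 0.487
```

```bash
python3 - <<'E'
exec(open("y.py").read())
E
```

```text
t 54.45 pos [0.4335 0.2138 0.0189] x [ 0.981 -0.195 -0.004] y [-0.004  0.    -1.   ] z [ 0.195  0.981 -0.   ] w 0.487 q [0.41 0.17 2.19 0.   0.78 0.6 ] F [-0.2  0.4 -0.4]
yaw -0.196 torque [ 0.    0.03 -0.04] key xy [0.4336 0.2147 0.0189]
```

Emit:
{"fn": "jog_arm", "kwargs": {
  "increments": [
    [0,0,0,0,0,0,0.75],
    [0,0,0,0,0,0,0.75],
    [0,0.006,0,0,0,0,0.75],
    [0,0,0,0,0,0,0.75],
    [0,0,0,0,0,0,0.3],
    [0,0,0,0,0,0,0.3],
    [0,0,0,0,0,0,0.3],
    [0,0,0,0,0,0,0.3]
  ],
  "force": 80
}}

```text
time: 55.45
tool_pos: [0.4338, 0.214, 0.0129]
tcp_rot: [-1.565, 0.156, -0.151]
wrist_force: [-0.5, 0.4, 0.3]
width: 0.506
```

```bash
python3 - <<'E'
exec(open("y.py").read())
E
```

```text
t 55.45 pos [0.4338 0.214  0.0129] x [ 0.981 -0.194 -0.003] y [-0.003  0.    -1.   ] z [ 0.194  0.981 -0.   ] w 0.506 q [0.41 0.18 2.19 0.   0.77 0.6 ] F [-0.5  0.4  0.3]
yaw -0.196 torque [-0.02  0.01 -0.04] key xy [0.434  0.2149 0.0129]
```

Emit:
{"fn": "jog_arm", "kwargs": {
  "increments": [
    [0,0,0,0,0,0,0.3],
    [0,-0.01,0,0,0,0,0.3],
    [0,-0.02,0,0,0,0,0.3],
    [0,-0.03,0,0,0,0,0.3],
    [0,0,0,0,0,0,0.3],
    [0,0,0,0,0,0,0.3]
  ]
}}

```text
time: 56.2
tool_pos: [0.4317, 0.213, 0.073]
tcp_rot: [-1.567, 0.159, -0.148]
wrist_force: [0.4, 0.2, -3.7]
width: 0.508
```

```bash
python3 - <<'E'
exec(open("y.py").read())
c=read_camera("wrist"); crop(c,256,220,100,3,"pics/w11.png")
plan([(.4338,.214,.2,-.19,.03),(.50,.08,.24,-.1),(.60,-.40,.24,-.07)],.3)
E
```

```text
t 56.2 pos [0.4317 0.213  0.073 ] x [ 0.981 -0.194 -0.007] y [-0.007 -0.001 -1.   ] z [ 0.194  0.981 -0.003] w 0.508 q [0.41 0.08 2.16 0.   0.9  0.6 ] F [ 0.4  0.2 -3.7]
yaw -0.196 torque [0.02 0.05 0.03] key xy [0.4319 0.2139 0.073 ]
[[0.0001,-0.0254,0.0002,0,-0.001,-0.001,0.3],[0.0002,-0.0254,0.0002,0,-0.001,-0.001,0.3],[0.0002,-0.0254,0.0002,0,-0.001,-0.001,0.3],[0.0002,-0.0254,0.0002,0,-0.001,-0.001,0.3],[0.0003,-0.0254,0.0002,0,-0.001,-0.001,0.3],[0.0226,-0.01,-0.0298,-0,-0.022,0,0.3],[0.0219,-0.01,-0.0303,-0,-0.022,0,0.3],[0.0212,-0.01,-0.0308,-0,-0.022,0,0.3],[0.0205,-0.01,-0.0312,-0,-0.022,0,0.3],[0.0147,0,-0.0468,0,-0.003,-0,0.3]]
[[0.0146,0,-0.0468,0,-0.003,-0,0.3],[0.0145,0,-0.0468,0,-0.003,-0,0.3],[0.0143,0,-0.0469,0,-0.003,-0,0.3],[0.0142,0,-0.0469,0,-0.003,-0,0.3],[0.014,0,-0.047,0,-0.003,-0,0.3],[0.0139,0,-0.047,0,-0.003,-0,0.3],[0.0138,0,-0.0471,0,-0.003,-0,0.3],[0.0136,0,-0.0471,0,-0.003,-0,0.3],[0.0135,0,-0.0471,0,-0.003,-0,0.3]]
```

View pics/w11.png

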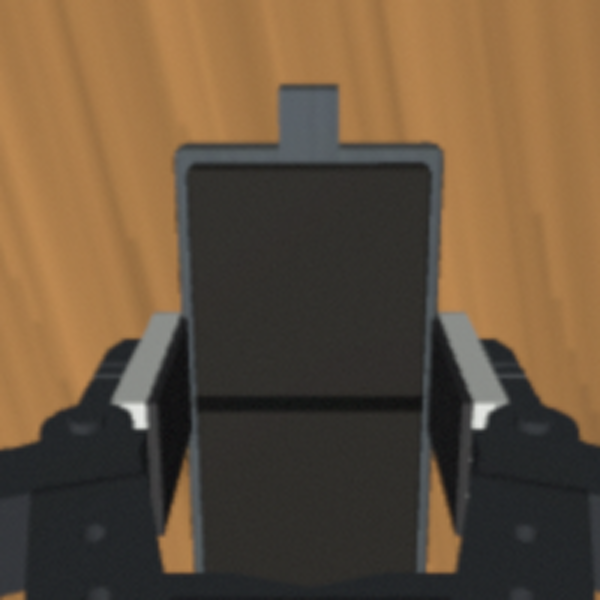

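The pad is held by its backplate (fingers at its edges, columns ~185 and ~435), lining up. Carrying it to the bin.

Emit:
{"fn": "jog_arm", "kwargs": {
  "increments": [
    [0,-0.025,0,0,0,0,0.3],
    [0,-0.025,0,0,0,0,0.3],
    [0,-0.025,0,0,0,0,0.3],
    [0,-0.025,0,0,0,0,0.3],
    [0,-0.025,0,0,0,0,0.3],
    [0.022,-0.01,-0.03,0,-0.022,0,0.3],
    [0.022,-0.01,-0.03,0,-0.022,0,0.3],
    [0.021,-0.01,-0.031,0,-0.022,0,0.3],
    [0.02,-0.01,-0.031,0,-0.022,0,0.3],
    [0.015,0,-0.047,0,0,0,0.3]
  ]
}}

```text
time: 57.5
tool_pos: [0.5027, 0.0266, 0.2265]
tcp_rot: [-1.579, 0.101, -0.053]
wrist_force: [0.7, 0.1, -2.4]
width: 0.506
```

Emit:
{"fn": "jog_arm", "kwargs": {
  "increments": [
    [0.014,0,-0.047,0,0,0,0.3],
    [0.014,0,-0.047,0,0,0,0.3],
    [0.014,0,-0.047,0,0,0,0.3],
    [0.014,0,-0.047,0,0,0,0.3],
    [0.014,0,-0.047,0,0,0,0.3],
    [0.014,0,-0.047,0,0,0,0.3],
    [0.014,0,-0.045,0,0,0,0.3],
    [0.012,0,-0.03,0,0,0,0.3],
    [0,0,0,0,0,0,0.3]
  ]
}}

```text
time: 58.62
tool_pos: [0.5728, -0.3531, 0.2068]
tcp_rot: [-1.57, 0.121, -0.039]
wrist_force: [0.6, -0.0, -2.6]
width: 0.51
```

```bash
python3 - <<'E'
exec(open("y.py").read())
plan([(.60,-.40,.12,-.07),(.60,-.4,.05,-.07,.03)],.3)
E
```

```text
t 58.62 pos [ 0.5728 -0.3531  0.2068] x [ 0.993 -0.102 -0.052] y [-0.052  0.002 -0.999] z [ 0.102  0.995 -0.004] w 0.51 q [-0.58  0.31  1.61 -0.03  1.26 -0.46] F [ 0.6 -0.  -2.6]
yaw -0.102 torque [ 0.04 -0.01  0.03] key xy [ 0.5729 -0.3522  0.2068]
[[0.0182,0.0426,-0.0218,0.001,-0.016,-0.026,0.3],[0.0167,0.043,-0.0221,0.001,-0.016,-0.026,0.3],[0,0.0233,-0,-0,-0,-0,0.3],[0,0.0233,-0,-0,-0,-0,0.3],[0,0.0233,-0,-0,-0,-0,0.3]]
```

Emit:
{"fn": "jog_arm", "kwargs": {
  "increments": [
    [0.015,0,-0.022,0,-0.016,-0.026,0.3],
    [0.01,0,-0.022,0,-0.016,-0.026,0.3],
    [0,0.02,0,0,0,0,0.3],
    [0,0.025,0,0,0,0,0.3],
    [0,0,0,0,0,0,0.3],
    [0,0,0,0,0,0,0.3]
  ]
}}

```text
time: 59.38
tool_pos: [0.5896, -0.3909, 0.1482]
tcp_rot: [-1.56, 0.064, -0.042]
wrist_force: [0.8, 0.2, -2.0]
width: 0.506
```

```bash
python3 - <<'E'
exec(open("y.py").read())
plan([(.592,-.40,.048,-.07,.03)],.3)
E
```

```text
t 59.38 pos [ 0.5896 -0.3909  0.1482] x [ 0.998 -0.067 -0.015] y [-0.014  0.011 -1.   ] z [0.067 0.998 0.01 ] w 0.506 q [-0.62  0.4   1.61  0.    1.15 -0.55] F [ 0.8  0.2 -2. ]
yaw -0.067 torque [ 0.   -0.02  0.02] key xy [ 0.5896 -0.39    0.1482]
[[0.0011,0.025,-0.0025,-0.002,0.001,-0.004,0.3],[0.001,0.025,-0.0024,-0.002,0.001,-0.004,0.3],[0.0009,0.025,-0.0024,-0.002,0.001,-0.004,0.3],[0.0009,0.025,-0.0023,-0.002,0.001,-0.004,0.3]]
```

Emit:
{"fn": "jog_arm", "kwargs": {
  "increments": [
    [0.001,0.022,-0.002,-0.002,0,-0.004,0.3],
    [0,0.022,-0.002,-0.002,0,-0.004,0.3],
    [0,0.022,-0.002,-0.002,0,-0.004,0.3],
    [0,0.02,-0.002,0,0,0,0.3],
    [0,0,0,0,0,0,0.3],
    [0,0,0,0,0,0,0.3]
  ]
}}

```text
time: 60.12
tool_pos: [0.5931, -0.3974, 0.0659]
tcp_rot: [-1.57, 0.048, -0.055]
wrist_force: [0.2, 0.5, -3.2]
width: 0.507
```

Emit:
{"fn": "jog_arm", "kwargs": {
  "increments": [
    [0,0.015,0,0,0,0,0.3],
    [0,0,0,0,0,0,0.3],
    [0,0,0,0,0,0,0.6],
    [0,0,0,0,0,0,0.6],
    [0,0,0,0,0,0,0.6],
    [0,-0.04,0,0,0,0,0.6],
    [0,-0.06,0,0,0,0,0.6],
    [0,-0.06,0,0,0,0,0.6],
    [0,0,0,0,0,0,0.6]
  ]
}}

```text
time: 61.25
tool_pos: [0.5954, -0.3991, 0.2203]
tcp_rot: [-1.575, 0.041, -0.062]
wrist_force: [0.0, -0.8, 0.4]
width: 0.6
```

```bash
python3 - <<'E'
exec(open("y.py").read())
c=read_camera("wrist"); t=read_camera("top"); sc=read_camera("scene")
for n,im in (("wrist",c),("top",t),("scene",sc)):
    Q=cloud(im)
    for d in spotter.masks_of(im,"pad_c"):
        P=Q[d["mask"]]; print(n,round(d["p"],2),np.round(d["location"]),d["mask"].sum(),np.round(np.nanmedian(P,0),3))
a=cv2.resize(c["img"],(400,300)); b=cv2.resize(t["img"],(800,600)); b[300:,400:]=a
cv2.imwrite("pics/f1.png",b)
E
```

```text
t 61.25 pos [ 0.5954 -0.3991  0.2203] x [ 0.998 -0.065  0.013] y [ 0.013 -0.005 -1.   ] z [ 0.065  0.998 -0.004] w 0.6 q [-0.63  0.35  1.54  0.    1.24 -0.56] F [ 0.  -0.8  0.4]
yaw -0.065 torque [ 0.01 -0.    0.03] key xy [ 0.5955 -0.3982  0.2203]
wrist 0.89 [260. 169.] 2577 [ 0.594 -0.398  0.017]
wrist 0.71 [218. 172.] 2622 [ 0.548 -0.398  0.017]
wrist 0.7 [150. 171.] 2702 [ 0.462 -0.395  0.017]
top 0.97 [386. 194.] 490 [ 0.549 -0.398  0.019]
top 0.79 [387. 177.] 459 [ 0.594 -0.401  0.019]
top 0.55 [381. 222.] 194 [ 0.47  -0.372  0.019]
scene 0.98 [195. 313.] 490 [ 0.598 -0.407  0.018]
scene 0.97 [161. 288.] 489 [ 0.463 -0.403  0.018]
scene 0.85 [183. 305.] 492 [ 0.55  -0.405  0.019]
```

View pics/f1.png

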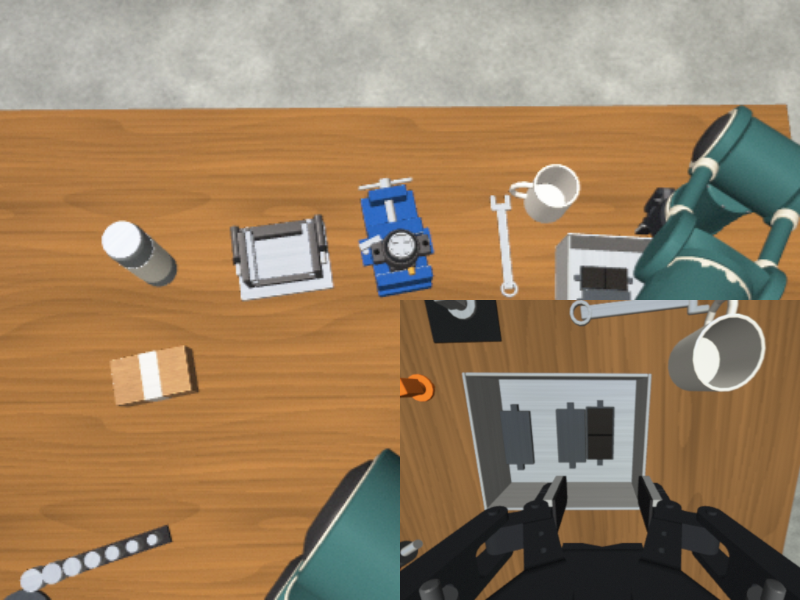

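Emit:
{"fn": "jog_arm", "kwargs": {
  "increments": [
    [0.006,-0.012,0.045,0,-0.01,0,0.6],
    [0.006,-0.012,0.045,0,-0.01,0,0.6],
    [0.006,-0.012,0.045,0,-0.01,0,0.6],
    [0.006,-0.012,0.045,0,-0.01,0,0.6],
    [0.006,-0.012,0.045,0,-0.01,0,0.6],
    [0.006,-0.012,0.045,0,-0.01,0,0.6],
    [0.006,-0.012,0.045,0,-0.01,0,0.6],
    [0,0,0,0,0,0,0.6],
    [0,0,0,0,0,0,0.6]
  ]
}}

```text
time: 62.68
tool_pos: [0.6394, -0.0725, 0.277]
tcp_rot: [-1.554, 0.021, 0.028]
wrist_force: [0.5, -1.2, -0.8]
width: 0.601
```

```bash
python3 - <<'E'
exec(open("y.py").read())
c=read_camera("wrist"); Q=cloud(c); z=Q[...,2]
d=Q[...,:2]-[.6326,-.0206]; r=np.hypot(d[...,0],d[...,1]); th=np.arctan2(d[...,1],d[...,0])
print("face",np.median(z[(r<.02)&(z>.116)&(z<.125)]))
for lo in (.1155,.114):
    m=(r<.0145)&(z<lo)&(z>.1); print(m.sum(), np.angle((r[m]*np.exp(4j*th[m])).sum())/4)
t=read_camera("top"); Q=cloud(t)
for n in ["key","spray_can","pad_carton","spanner","mug"]:
    for e in spotter.masks_of(t,n):
        if e["p"]>.4: print(n,round(e["p"],2),np.round(np.nanmedian(Q[e["mask"]],0),3), np.round(np.nanmax(Q[e["mask"]][:,2]),3))
E
```

```text
t 62.67 pos [ 0.6394 -0.0725  0.277 ] x [ 1.     0.005 -0.031] y [-0.031  0.017 -0.999] z [-0.004  1.     0.017] w 0.601 q [-0.16  0.21  1.61  0.01  1.35 -0.16] F [ 0.5 -1.2 -0.8]
yaw 0.005 torque [ 0.04 -0.01  0.01] key xy [ 0.6394 -0.0716  0.277 ]
face 0.11936837466402334
402 0.057026278483379766
398 0.05270261441712478
key 0.62 [ 0.416 -0.211  0.056] 0.061
key 0.43 [ 0.329 -0.305  0.019] 0.058
pad_carton 0.65 [0.422 0.407 0.055] 0.064
spanner 0.6 [ 0.737 -0.208  0.008] 0.64
mug 0.98 [ 0.756 -0.307  0.047] 0.684
mug 0.49 [ 0.466 -0.398  0.02 ] 0.089
```

```bash
python3 -c "
from workcell import bot
print(bot.finish_job())"
```

```text
the job is handed in; nothing more can be done
None
```

I finished the job and handed it in at about 63 s of robot time; the hand-in reports no verdict.

- **Piston:** I seated the key in the cross slot and wound the piston clockwise until it hit the hard stop (torque jumped to about 2.8 N m), re-gripping the key once on the way. I then backed it off. From the slot angle seen by the wrist camera, it now stands about 1.6 rad off the bottom. The drop in the piston face agrees with that.
- **Key:** it stands upright on its mat, about 8 mm from the mat centre when measured just after release. The last top view still showed it there.
- **Pads:** there were three worn pads, two in the carrier and one on the bench. All three lie flat in the scrap bin, seen there by all three cameras. I saw no fourth pad in the first views or the later ones.
- **Bystanders:** the carton and mug measured where they started. In the last check the network missed the spray can, and its reading for the spanner was about 6 cm off. I put the spanner reading down to the arm partly covering it. Both looked in place in the picture just before, and no move came near them.
- **Not seen:** I did not notice either of the announced disturbances, a knocked pad or a slackened grip.

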